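# Stack washed engraved bars crosswise in the bench dryer and start it

## Task

Dry the freshly washed brass bars: slide the blower's fader fully back to off (towards the robot) and the dryer's tray by its black grip fully out to its end away from the blower, and there stack all the bars on it crosswise, two to a layer centred over the tray's drawn lines, the first pair parallel to the track and each layer at right angles to the one below (a leftover bar lies alone on top, over one of the lines). Then, with the air still off, slide the loaded tray in until its yellow pointer is level with the green clip, and last slide the fader up until its white line is level with the red clip. Leave the steel die blank and the bur pot where they are.

Things in the scene. Friction and masses are not known exactly. Their poses are not given: they have to be found in the camera images.
- dryer: Bench dryer, fixed: a grey base plate 250 x 320 x 12 mm carrying a slide track along its y axis, and at its -y end a white blower housing 200 x 110 mm, 75 mm high, centre 215 mm to -y of the origin. Origin: on the bench, under the middle of the tray's travel; x points away from the robot, y away from the blower, z up.
- tray (a joint): Slide of the aluminium tray, m: 0 = fully out, at the loading end farthest from the blower; grows to 0.14 as the tray nears the blower (moves to the dryer's -y).
- tray_center (a point): Middle of the tray's top face, 32 mm above the bench, moving with the tray; axes as the dryer's. The tray is a flat square 160 x 160 mm plate, 10 mm thick, with no rim. Four black lines drawn on it, two along x and two along y, each 33 mm from the middle, show where bars go.
- tray_grip (a point): Middle of the top of the tray's black upright grip, a post 20 mm (x) by 24 mm (y) that stands 46 mm high above the tray's top face (top 78 mm above the bench), 110 mm to -x of the tray's middle. Axes as the dryer's.
- tray_pointer (a point): Tip of the yellow pointer on the tray's far (+x) edge, in line with the tray's middle; moves with the tray.
- dock_clip: Green clip 12 x 6 (y) x 20 mm high, fixed on the base plate's far edge: the tray's drying position is where the yellow pointer is level with it along the track (y). Origin: centre of its underside; axes as the dryer's.
- fader (a joint): Air fader on top of the blower housing, m: 0 = off, at the end nearest the robot; slides to the dryer's +x, up to 0.10.
- fader_top (a point): Middle of the top of the fader's black cap, 20 mm (x, along its track) by 26 mm (y) by 36 mm high, with a white line across its top; the cap's foot is 75 mm above the bench. Axes as the dryer's.
- fader_clip: Red clip 6 (x) x 12 x 12 mm high on the blower housing beside the fader's track: the fader's setting is where the cap's white line is level with it along the track (x). Origin: centre of its underside; axes as the dryer's.
- mat: Fixed blue drip mat 310 x 280 x 4 mm on which the bars lie at first. Origin: centre of its underside.
- die_blank: Loose steel die blank, a disc of 64 mm diameter and 50 mm height; to be left alone. Origin: centre of its underside.
- bur_pot: Loose dark steel pot for burs, 60 mm wide and 60 mm high; to be left alone. Origin: centre of its underside.
- bar1: Loose engraved brass bar, 115 (x) x 20 (y) x 12 (z) mm, 0.18 kg, origin at its middle. All bars are alike; from start to start 4 to 6 of bar1 to bar6 are there.
- bar2: Loose engraved brass bar, 115 (x) x 20 (y) x 12 (z) mm, 0.18 kg, origin at its middle. All bars are alike; from start to start 4 to 6 of bar1 to bar6 are there.
- bar3: Loose engraved brass bar, 115 (x) x 20 (y) x 12 (z) mm, 0.18 kg, origin at its middle. All bars are alike; from start to start 4 to 6 of bar1 to bar6 are there.
- bar4: Loose engraved brass bar, 115 (x) x 20 (y) x 12 (z) mm, 0.18 kg, origin at its middle. All bars are alike; from start to start 4 to 6 of bar1 to bar6 are there.
- bar5: Loose engraved brass bar, 115 (x) x 20 (y) x 12 (z) mm, 0.18 kg, origin at its middle. All bars are alike; from start to start 4 to 6 of bar1 to bar6 are there.
- bar6: Loose engraved brass bar, 115 (x) x 20 (y) x 12 (z) mm, 0.18 kg, origin at its middle. All bars are alike; from start to start 4 to 6 of bar1 to bar6 are there.
Things that resemble listed ones, but are neither listed nor needed, are in the scene too. What is shaped like the bar2 but orange or pink is not meant. Leave any blue look-alike of the bar3 alone.

How it is judged (in metres and radians):
On the way, in this order (a step that is already met when the one before it is completed fails the run):
1. the fader is back at off and the tray is fully out at its loading end (value of joint each of tray, fader below 0.006 m), for 0.2 s.
2. all the bars are stacked crosswise on the tray and let go, the tray still out and the air off (((z of bar1 in the frame of tray_center between 0.001 and 0.01 m and angle between the x axis of bar1 and the y axis of tray_center, either way round below 0.2 rad and y of bar1 in the frame of tray_center between -0.015 and 0.015 m) or (z of bar1 in the frame of tray_center between 0.013 and 0.022 m and angle between the x axis of bar1 and the x axis of tray_center, either way round below 0.2 rad and x of bar1 in the frame of tray_center between -0.015 and 0.015 m) or (z of bar1 in the frame of tray_center between 0.025 and 0.034 m and angle between the x axis of bar1 and the y axis of tray_center, either way round below 0.2 rad and y of bar1 in the frame of tray_center between -0.015 and 0.015 m)) and ((z of bar2 in the frame of tray_center between 0.001 and 0.01 m and angle between the x axis of bar2 and the y axis of tray_center, either way round below 0.2 rad and y of bar2 in the frame of tray_center between -0.015 and 0.015 m) or (z of bar2 in the frame of tray_center between 0.013 and 0.022 m and angle between the x axis of bar2 and the x axis of tray_center, either way round below 0.2 rad and x of bar2 in the frame of tray_center between -0.015 and 0.015 m) or (z of bar2 in the frame of tray_center between 0.025 and 0.034 m and angle between the x axis of bar2 and the y axis of tray_center, either way round below 0.2 rad and y of bar2 in the frame of tray_center between -0.015 and 0.015 m)) and ((z of bar3 in the frame of tray_center between 0.001 and 0.01 m and angle between the x axis of bar3 and the y axis of tray_center, either way round below 0.2 rad and y of bar3 in the frame of tray_center between -0.015 and 0.015 m) or (z of bar3 in the frame of tray_center between 0.013 and 0.022 m and angle between the x axis of bar3 and the x axis of tray_center, either way round below 0.2 rad and x of bar3 in the frame of tray_center between -0.015 and 0.015 m) or (z of bar3 in the frame of tray_center between 0.025 and 0.034 m and angle between the x axis of bar3 and the y axis of tray_center, either way round below 0.2 rad and y of bar3 in the frame of tray_center between -0.015 and 0.015 m)) and ((z of bar4 in the frame of tray_center between 0.001 and 0.01 m and angle between the x axis of bar4 and the y axis of tray_center, either way round below 0.2 rad and y of bar4 in the frame of tray_center between -0.015 and 0.015 m) or (z of bar4 in the frame of tray_center between 0.013 and 0.022 m and angle between the x axis of bar4 and the x axis of tray_center, either way round below 0.2 rad and x of bar4 in the frame of tray_center between -0.015 and 0.015 m) or (z of bar4 in the frame of tray_center between 0.025 and 0.034 m and angle between the x axis of bar4 and the y axis of tray_center, either way round below 0.2 rad and y of bar4 in the frame of tray_center between -0.015 and 0.015 m)) and ((z of bar5 in the frame of tray_center between 0.001 and 0.01 m and angle between the x axis of bar5 and the y axis of tray_center, either way round below 0.2 rad and y of bar5 in the frame of tray_center between -0.015 and 0.015 m) or (z of bar5 in the frame of tray_center between 0.013 and 0.022 m and angle between the x axis of bar5 and the x axis of tray_center, either way round below 0.2 rad and x of bar5 in the frame of tray_center between -0.015 and 0.015 m) or (z of bar5 in the frame of tray_center between 0.025 and 0.034 m and angle between the x axis of bar5 and the y axis of tray_center, either way round below 0.2 rad and y of bar5 in the frame of tray_center between -0.015 and 0.015 m)) and ((z of bar6 in the frame of tray_center between 0.001 and 0.01 m and angle between the x axis of bar6 and the y axis of tray_center, either way round below 0.2 rad and y of bar6 in the frame of tray_center between -0.015 and 0.015 m) or (z of bar6 in the frame of tray_center between 0.013 and 0.022 m and angle between the x axis of bar6 and the x axis of tray_center, either way round below 0.2 rad and x of bar6 in the frame of tray_center between -0.015 and 0.015 m) or (z of bar6 in the frame of tray_center between 0.025 and 0.034 m and angle between the x axis of bar6 and the y axis of tray_center, either way round below 0.2 rad and y of bar6 in the frame of tray_center between -0.015 and 0.015 m)) and horizontal distance between bar1 and tray_center between 0.024 and 0.043 m and horizontal distance between bar2 and tray_center between 0.024 and 0.043 m and horizontal distance between bar3 and tray_center between 0.024 and 0.043 m and horizontal distance between bar4 and tray_center between 0.024 and 0.043 m and horizontal distance between bar5 and tray_center between 0.024 and 0.043 m and horizontal distance between bar6 and tray_center between 0.024 and 0.043 m and angle between the z axis of each of bar1, bar2, bar3, bar4, bar5, bar6 and the z axis of tray_center, either way round below 0.12 rad and linear speed of each of bar1, bar2, bar3, bar4, bar5, bar6 below 0.03 m/s and value of joint tray below 0.015 m and value of joint fader below 0.012 m and contact force between the fingers and bar1 below 0.5 N and contact force between the fingers and bar2 below 0.5 N and contact force between the fingers and bar3 below 0.5 N and contact force between the fingers and bar4 below 0.5 N and contact force between the fingers and bar5 below 0.5 N and contact force between the fingers and bar6 below 0.5 N), for 0.3 s.
3. the loaded tray is at the green clip, the air still off (((z of bar1 in the frame of tray_center between 0.001 and 0.01 m and angle between the x axis of bar1 and the y axis of tray_center, either way round below 0.2 rad and y of bar1 in the frame of tray_center between -0.015 and 0.015 m) or (z of bar1 in the frame of tray_center between 0.013 and 0.022 m and angle between the x axis of bar1 and the x axis of tray_center, either way round below 0.2 rad and x of bar1 in the frame of tray_center between -0.015 and 0.015 m) or (z of bar1 in the frame of tray_center between 0.025 and 0.034 m and angle between the x axis of bar1 and the y axis of tray_center, either way round below 0.2 rad and y of bar1 in the frame of tray_center between -0.015 and 0.015 m)) and ((z of bar2 in the frame of tray_center between 0.001 and 0.01 m and angle between the x axis of bar2 and the y axis of tray_center, either way round below 0.2 rad and y of bar2 in the frame of tray_center between -0.015 and 0.015 m) or (z of bar2 in the frame of tray_center between 0.013 and 0.022 m and angle between the x axis of bar2 and the x axis of tray_center, either way round below 0.2 rad and x of bar2 in the frame of tray_center between -0.015 and 0.015 m) or (z of bar2 in the frame of tray_center between 0.025 and 0.034 m and angle between the x axis of bar2 and the y axis of tray_center, either way round below 0.2 rad and y of bar2 in the frame of tray_center between -0.015 and 0.015 m)) and ((z of bar3 in the frame of tray_center between 0.001 and 0.01 m and angle between the x axis of bar3 and the y axis of tray_center, either way round below 0.2 rad and y of bar3 in the frame of tray_center between -0.015 and 0.015 m) or (z of bar3 in the frame of tray_center between 0.013 and 0.022 m and angle between the x axis of bar3 and the x axis of tray_center, either way round below 0.2 rad and x of bar3 in the frame of tray_center between -0.015 and 0.015 m) or (z of bar3 in the frame of tray_center between 0.025 and 0.034 m and angle between the x axis of bar3 and the y axis of tray_center, either way round below 0.2 rad and y of bar3 in the frame of tray_center between -0.015 and 0.015 m)) and ((z of bar4 in the frame of tray_center between 0.001 and 0.01 m and angle between the x axis of bar4 and the y axis of tray_center, either way round below 0.2 rad and y of bar4 in the frame of tray_center between -0.015 and 0.015 m) or (z of bar4 in the frame of tray_center between 0.013 and 0.022 m and angle between the x axis of bar4 and the x axis of tray_center, either way round below 0.2 rad and x of bar4 in the frame of tray_center between -0.015 and 0.015 m) or (z of bar4 in the frame of tray_center between 0.025 and 0.034 m and angle between the x axis of bar4 and the y axis of tray_center, either way round below 0.2 rad and y of bar4 in the frame of tray_center between -0.015 and 0.015 m)) and ((z of bar5 in the frame of tray_center between 0.001 and 0.01 m and angle between the x axis of bar5 and the y axis of tray_center, either way round below 0.2 rad and y of bar5 in the frame of tray_center between -0.015 and 0.015 m) or (z of bar5 in the frame of tray_center between 0.013 and 0.022 m and angle between the x axis of bar5 and the x axis of tray_center, either way round below 0.2 rad and x of bar5 in the frame of tray_center between -0.015 and 0.015 m) or (z of bar5 in the frame of tray_center between 0.025 and 0.034 m and angle between the x axis of bar5 and the y axis of tray_center, either way round below 0.2 rad and y of bar5 in the frame of tray_center between -0.015 and 0.015 m)) and ((z of bar6 in the frame of tray_center between 0.001 and 0.01 m and angle between the x axis of bar6 and the y axis of tray_center, either way round below 0.2 rad and y of bar6 in the frame of tray_center between -0.015 and 0.015 m) or (z of bar6 in the frame of tray_center between 0.013 and 0.022 m and angle between the x axis of bar6 and the x axis of tray_center, either way round below 0.2 rad and x of bar6 in the frame of tray_center between -0.015 and 0.015 m) or (z of bar6 in the frame of tray_center between 0.025 and 0.034 m and angle between the x axis of bar6 and the y axis of tray_center, either way round below 0.2 rad and y of bar6 in the frame of tray_center between -0.015 and 0.015 m)) and horizontal distance between bar1 and tray_center between 0.024 and 0.043 m and horizontal distance between bar2 and tray_center between 0.024 and 0.043 m and horizontal distance between bar3 and tray_center between 0.024 and 0.043 m and horizontal distance between bar4 and tray_center between 0.024 and 0.043 m and horizontal distance between bar5 and tray_center between 0.024 and 0.043 m and horizontal distance between bar6 and tray_center between 0.024 and 0.043 m and angle between the z axis of each of bar1, bar2, bar3, bar4, bar5, bar6 and the z axis of tray_center, either way round below 0.12 rad and linear speed of each of bar1, bar2, bar3, bar4, bar5, bar6 below 0.03 m/s and y of tray_pointer in the frame of dock_clip between -0.006 and 0.006 m and value of joint fader below 0.012 m), for 0.3 s.
At the end, for the whole second after the job is handed in: All bars rest flat in a crosswise tower on the tray, two to a layer (leftover on top), first layer along the track, each within 9 mm of its line, 15 mm lengthwise, 0.2 rad; pointer within 6 mm of the green clip, fader line within 5 mm of the red clip; all released (((z of bar1 in the frame of tray_center between 0.001 and 0.01 m and angle between the x axis of bar1 and the y axis of tray_center, either way round below 0.2 rad and y of bar1 in the frame of tray_center between -0.015 and 0.015 m) or (z of bar1 in the frame of tray_center between 0.013 and 0.022 m and angle between the x axis of bar1 and the x axis of tray_center, either way round below 0.2 rad and x of bar1 in the frame of tray_center between -0.015 and 0.015 m) or (z of bar1 in the frame of tray_center between 0.025 and 0.034 m and angle between the x axis of bar1 and the y axis of tray_center, either way round below 0.2 rad and y of bar1 in the frame of tray_center between -0.015 and 0.015 m)) and ((z of bar2 in the frame of tray_center between 0.001 and 0.01 m and angle between the x axis of bar2 and the y axis of tray_center, either way round below 0.2 rad and y of bar2 in the frame of tray_center between -0.015 and 0.015 m) or (z of bar2 in the frame of tray_center between 0.013 and 0.022 m and angle between the x axis of bar2 and the x axis of tray_center, either way round below 0.2 rad and x of bar2 in the frame of tray_center between -0.015 and 0.015 m) or (z of bar2 in the frame of tray_center between 0.025 and 0.034 m and angle between the x axis of bar2 and the y axis of tray_center, either way round below 0.2 rad and y of bar2 in the frame of tray_center between -0.015 and 0.015 m)) and ((z of bar3 in the frame of tray_center between 0.001 and 0.01 m and angle between the x axis of bar3 and the y axis of tray_center, either way round below 0.2 rad and y of bar3 in the frame of tray_center between -0.015 and 0.015 m) or (z of bar3 in the frame of tray_center between 0.013 and 0.022 m and angle between the x axis of bar3 and the x axis of tray_center, either way round below 0.2 rad and x of bar3 in the frame of tray_center between -0.015 and 0.015 m) or (z of bar3 in the frame of tray_center between 0.025 and 0.034 m and angle between the x axis of bar3 and the y axis of tray_center, either way round below 0.2 rad and y of bar3 in the frame of tray_center between -0.015 and 0.015 m)) and ((z of bar4 in the frame of tray_center between 0.001 and 0.01 m and angle between the x axis of bar4 and the y axis of tray_center, either way round below 0.2 rad and y of bar4 in the frame of tray_center between -0.015 and 0.015 m) or (z of bar4 in the frame of tray_center between 0.013 and 0.022 m and angle between the x axis of bar4 and the x axis of tray_center, either way round below 0.2 rad and x of bar4 in the frame of tray_center between -0.015 and 0.015 m) or (z of bar4 in the frame of tray_center between 0.025 and 0.034 m and angle between the x axis of bar4 and the y axis of tray_center, either way round below 0.2 rad and y of bar4 in the frame of tray_center between -0.015 and 0.015 m)) and ((z of bar5 in the frame of tray_center between 0.001 and 0.01 m and angle between the x axis of bar5 and the y axis of tray_center, either way round below 0.2 rad and y of bar5 in the frame of tray_center between -0.015 and 0.015 m) or (z of bar5 in the frame of tray_center between 0.013 and 0.022 m and angle between the x axis of bar5 and the x axis of tray_center, either way round below 0.2 rad and x of bar5 in the frame of tray_center between -0.015 and 0.015 m) or (z of bar5 in the frame of tray_center between 0.025 and 0.034 m and angle between the x axis of bar5 and the y axis of tray_center, either way round below 0.2 rad and y of bar5 in the frame of tray_center between -0.015 and 0.015 m)) and ((z of bar6 in the frame of tray_center between 0.001 and 0.01 m and angle between the x axis of bar6 and the y axis of tray_center, either way round below 0.2 rad and y of bar6 in the frame of tray_center between -0.015 and 0.015 m) or (z of bar6 in the frame of tray_center between 0.013 and 0.022 m and angle between the x axis of bar6 and the x axis of tray_center, either way round below 0.2 rad and x of bar6 in the frame of tray_center between -0.015 and 0.015 m) or (z of bar6 in the frame of tray_center between 0.025 and 0.034 m and angle between the x axis of bar6 and the y axis of tray_center, either way round below 0.2 rad and y of bar6 in the frame of tray_center between -0.015 and 0.015 m)) and horizontal distance between bar1 and tray_center between 0.024 and 0.043 m and horizontal distance between bar2 and tray_center between 0.024 and 0.043 m and horizontal distance between bar3 and tray_center between 0.024 and 0.043 m and horizontal distance between bar4 and tray_center between 0.024 and 0.043 m and horizontal distance between bar5 and tray_center between 0.024 and 0.043 m and horizontal distance between bar6 and tray_center between 0.024 and 0.043 m and angle between the z axis of each of bar1, bar2, bar3, bar4, bar5, bar6 and the z axis of tray_center, either way round below 0.12 rad and linear speed of each of bar1, bar2, bar3, bar4, bar5, bar6 below 0.03 m/s and y of tray_pointer in the frame of dock_clip between -0.006 and 0.006 m and x of fader_top in the frame of fader_clip between -0.005 and 0.005 m and contact force between the fingers and bar1 below 0.5 N and contact force between the fingers and bar2 below 0.5 N and contact force between the fingers and bar3 below 0.5 N and contact force between the fingers and bar4 below 0.5 N and contact force between the fingers and bar5 below 0.5 N and contact force between the fingers and bar6 below 0.5 N); the robot touches nothing.
It fails at once if the die blank or the bur pot is pushed more than 3 cm out of place (distance of any of die_blank, bur_pot from where it was at the start of the episode above 0.03 m).
Of bar1, bar2, bar3, bar4, bar5, bar6 only 4 to 6 are there at a start; the rules pass over those that are not, and their reading is None.
At some moment in a run one of bar1, bar2, bar3, bar4, bar5, bar6 may be knocked a few centimetres aside while the robot is not near it.
Once in a run the grip may slacken for a moment while it holds something.
It also fails if it takes over 210 s, if anything falls off the work surface, if the arm or the gripper's body presses on something with over 40 N, if the wrist force passes 120 N, or if a joint passes its speed limit or range.

## Robot

A 6-joint arm with a two-finger parallel gripper is mounted at the origin on the work surface. World frame = base frame: x ahead of the robot, y to its left, z up, the work surface at z = 0. Lengths are in mm, angles in rad, forces in N, time in s.
With the tool pointing down it reaches from about 325 to 775 mm from the base axis. Payload 5.5 kg.
Tool frame: the origin (TCP) lies between the finger pads; the fingertips stand 8 mm ahead of it and the grasp point (between the pads) lies 11 mm behind it (tips_ahead is the distance from the TCP to the fingertips, in mm); z points along the fingers, y is the direction in which the jaws open and shut (so a half turn about z gives the same grasp; the last joint's range is limited). The gripper opens to 85 mm and grips with 20 to 120 N. Pads are 22 mm wide; open, the fingers measure 114 mm over their backs; the gripper's body (76 mm by 85 mm) begins 54 mm behind the grasp point. The pads swing forward as they close: fully open they stand 13 mm farther back than shut.
Start: joints at [-1.186, 0.091, 1.231, -0, 1.82, -0.057], TCP at [256.542, -542.405, 239.275] pointing down, gripper open.
Joint ranges: [-2.87, 2.87], [-0.86, 2.18], [0.17, 2.46], [-1.51, 4.65], [0.06, 2.69], [-2.65, 2.65]. Speed limits (rad/s): [2.57, 2.57, 3.01, 3.14, 3.14, 3.14].

## Interface

Orientations are given as a rotation vector (axis times angle).
In Python, from workcell import read_state, capture, get_calibration, finish_job, tips_ahead gives the robot as it stands.
- The arm moves only by the tool servo_tool, never from a script. Its arguments are lists of equal length, an entry for each row: "xyz": the shift along the tool's x, y, z each as a share of 0.4 m, from -1 to 1, a list of three; "rotation": the turn, a rotation vector about the tool's x, y, z each as a share of 2 pi rad, from -1 to 1, a list of three. A call has 1 to 8 rows; each row shifts and turns the commanded pose from where the row before left it, along the tool's axes as they then stand; what a row does not reach is not made up. A row lasts 1/12 s, in which the tool goes at most 41.7 mm and 7.16 degrees, less where a joint would pass 70% of its speed; a pose out of reach is approached as far as the arm can. A call with a number of a shift or a turn outside -1 to 1 is refused whole. A call with a gripper value outside its range is refused whole. "gripper" is the opening, from 0 (shut) to 1 (fully open), set as the call begins (left out, the last holds). The fingers move at their own pace and stop on an object; the grip force is fixed at half the most. Time passes only in rows, so rows that do not move let the fingers close. It gives the time, the measured TCP pose, the force and the opening at its end, in the units of the state.
- read_state(): the state, without advancing time (a new reading comes with each control period).
- capture(name): name is "side" or "top"; returns (picture, depth): 400x640x3 uint8, red, green, blue; 400x640 float32, mm along the optical axis (not along the pixel's ray), 0 where there is no reading.
- get_calibration(name): a dict with "fovy" (degrees; the focal length in pixels is half the picture's height over the tangent of half this angle, whatever the lens; pixels are square), "cx", "cy" (the principal point, pixels), "k1" (the pictures are not rectified: a ray, as slopes to the right and down, at radius r is drawn at 1 + k1 r^2 times it, then the intrinsics apply), "R" (3x3) and "t" (3): a world point X has camera coordinates R X + t. Camera axes: x right, y down, z forward; pixel columns grow to the right and rows downward; lengths in mm; the calibration is good to about 2 mm. A picture is of the moment at which its call begins. get_calibration takes no time and is no camera call.
- finish_job(): hands the job in, once; it reports no verdict.
The state is a dict: "time": time; "q": joint angles; "joint_velocities": joint speeds; "effort": joint torques, N m; "tcp_pos": TCP position; "tcp_rot": TCP orientation; "wrist_force": force on the tool from outside, world axes, zero at the start; "moment": the same for the moment, N m; "grip_width": finger opening in mm.
Only numpy, scipy, OpenCV 4.12 (cv2) and the standard library are available. Lean on these libraries where they do the work, as an engineer would, in place of code of your own. Each camera call takes 0.05 s, during which the arm holds its last target.

## Working session

There is one attempt and no reset: what is moved stays moved. The work goes in short steps, Python scripts to look and compute and a tool call to move; the robot and the scene stay as the last step left them, time stands still between calls to the robot, and variables do not carry over. Pictures are saved under pics/ and viewed, and the job is handed in when it is done.

Besides the shell and the picture viewer there is one more tool, called after ">>>" by a JSON object that holds its "name" and its "arguments". servo_tool: Moves the arm, as the interface text tells. Shift numbers are shares of 0.4 m and turn numbers shares of 2 pi rad, none past 1 either way. Its arguments: {"type":"object","properties":{"xyz":{"type":"array","items":{"type":"array","items":{"type":"number","minimum":-1,"maximum":1}}},"rotation":{"type":"array","items":{"type":"array","items":{"type":"number","minimum":-1,"maximum":1}}},"gripper":{"type":"number"}},"required":["xyz","rotation"]}

```bash
ls; mkdir -p pics; python3 - <<'E'
from workcell import *
import cv2
s=read_state();print(s);print(tips_ahead)
for n in("side","top"):
    print(n,get_calibration(n))
    p,d=capture(n);cv2.imwrite(f"pics/{n}0.png",p[:,:,::-1])
E
```

```text
pics
{'time': 0.0, 'q': array([-1.18567683e+00,  9.18734276e-02,  1.23189385e+00,  1.02878073e-05,
        1.81977165e+00, -5.66820426e-02]), 'joint_velocities': array([-0.00118879,  0.00117681,  0.00043984, -0.00059219,  0.00022479,
        0.00106322]), 'effort': array([ 5.12588467e-04, -4.58717966e+01, -4.18034256e+01,  8.37885136e-05,
        1.13415340e-02, -6.25104576e-06]), 'tcp_pos': array([ 256.45499069, -542.14421293,  238.13761592]), 'tcp_rot': array([-3.06337752e+00, -6.87932746e-01,  4.84045652e-04]), 'wrist_force': array([-0.27771507,  0.44358964, -0.22628264]), 'moment': array([0.03626366, 0.00887877, 0.00979266]), 'grip_width': 85.42067350884683}
8.0
side {'fovy': 42.745221582666865, 'cx': 311.0914932901578, 'cy': 189.05462093210488, 'k1': 0.030829576257086645, 'R': array([[-0.87149686, -0.49034957, -0.00710724],
       [-0.3213333 ,  0.58193281, -0.74706032],
       [ 0.37045664, -0.64877693, -0.66471826]]), 't': array([ 440.00976082,  188.55149096, 1182.70084071])}
top {'fovy': 44.22084707451185, 'cx': 320.1299833287629, 'cy': 188.08892163630202, 'k1': 0.00181502683719867, 'R': array([[ 0.00997831, -0.99992788,  0.00668382],
       [-0.98387313, -0.01101144, -0.17852849],
       [ 0.17858921, -0.00479462, -0.98391204]]), 't': array([  25.52865464,  473.64946939, 1401.57506027])}
```

View pics/top0.png

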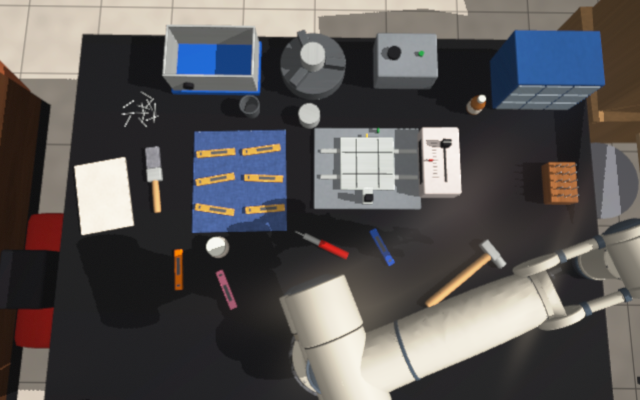

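View pics/side0.png

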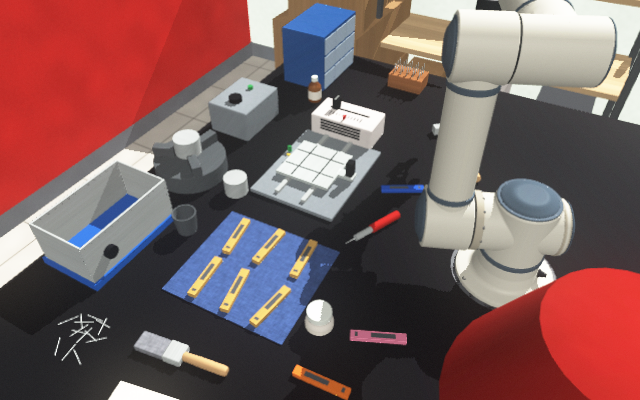

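```bash
cat > h.py <<'E'
from workcell import *
import numpy as np, cv2
from scipy.spatial.transform import Rotation as Ro
def K(n):
    c=get_calibration(n); f=200/np.tan(np.radians(c['fovy']/2)); return c,f
def proj(n,X):
    c,f=K(n); X=np.atleast_2d(X)@c['R'].T+c['t']; s=X[:,:2]/X[:,2:]
    r2=(s**2).sum(1,keepdims=True); s=s*(1+c['k1']*r2); return s*f+[c['cx'],c['cy']]
def slopes(n,uv):
    c,f=K(n); d=(np.atleast_2d(uv)-[c['cx'],c['cy']])/f; s=d.copy()
    for _ in range(8): s=d/(1+c['k1']*(s**2).sum(1,keepdims=True))
    return s,c
def plane(n,uv,z):
    s,c=slopes(n,uv); d=np.c_[s,np.ones(len(s))]@c['R']; o=-c['R'].T@c['t']
    return o+d*((z-o[2])/d[:,2])[:,None]
def deproj(n,uv,dep):
    s,c=slopes(n,uv); P=np.c_[s,np.ones(len(s))]*np.atleast_1d(dep)[:,None]
    return (P-c['t'])@c['R']
def shot(n,name,x0,y0,x1,y1,k):
    p,d=capture(n); cv2.imwrite(f"pics/{name}.png",cv2.resize(p[y0:y1,x0:x1,::-1],None,fx=k,fy=k,interpolation=cv2.INTER_CUBIC)); return p,d
def bars(p,n='top',z=None,roi=None):
    hsv=cv2.cvtColor(p,cv2.COLOR_RGB2HSV)
    m=cv2.inRange(hsv,(14,90,120),(32,255,255))
    if roi: 
        q=np.zeros_like(m);q[roi[1]:roi[3],roi[0]:roi[2]]=1;m*=q
    m=cv2.morphologyEx(m,cv2.MORPH_CLOSE,np.ones((5,5),np.uint8))
    cs,_=cv2.findContours(m,cv2.RETR_EXTERNAL,cv2.CHAIN_APPROX_NONE)
    out=[]
    for c in cs:
        if cv2.contourArea(c)<120: continue
        w=plane(n,c[:,0,:].astype(float),z)[:,:2].astype(np.float32)
        (x,y),(a,b),t=cv2.minAreaRect(w)
        if a<b:a,b,t=b,a,t+90
        out.append((x,y,a,b,(t+90)%180-90,c[:,0].mean(0)))
    return out
def tool():
    s=read_state(); R=Ro.from_rotvec(s['tcp_rot']); return s,R
E
python3 - <<'E'
from h import *
p,d=shot('top','t1',185,85,475,260,2.7)
for b in bars(p,z=16,roi=(185,120,300,240)): print([np.round(v,1) for v in b])
q,e=shot('side','s1',160,80,400,340,2.3)
for b in bars(q,'side',z=16,roi=(170,200,340,340)): print([np.round(v,1) for v in b])
s,R=tool();print(R.as_matrix().round(3))
print(deproj('top',[[309,115],[217,246],[249,105]],[d[115,309],d[246,217],d[105,249]]).round())
E
```

```text
[np.float64(415.0), np.float64(194.7), np.float64(115.8), np.float64(21.7), np.float64(-85.5), array([264.3, 208.6])]
[np.float64(411.2), np.float64(343.9), np.float64(116.1), np.float64(20.1), np.float64(81.8), array([214.2, 209.3])]
[np.float64(507.4), np.float64(202.0), np.float64(114.8), np.float64(20.8), np.float64(88.5), array([263. , 177.9])]
[np.float64(502.8), np.float64(346.5), np.float64(116.5), np.float64(21.6), np.float64(-79.2), array([214.7, 178.8])]
[np.float64(583.6), np.float64(349.1), np.float64(115.1), np.float64(21.0), np.float64(-84.4), array([215.5, 152.6])]
[np.float64(595.4), np.float64(212.2), np.float64(114.3), np.float64(21.3), np.float64(-80.9), array([260.7, 149.4])]
[np.float64(408.4), np.float64(350.0), np.float64(117.3), np.float64(22.2), np.float64(81.7), array([269.4, 306. ])]
[np.float64(499.8), np.float64(352.5), np.float64(119.5), np.float64(22.7), np.float64(-79.0), array([234.2, 290.2])]
[np.float64(580.6), np.float64(354.4), np.float64(118.0), np.float64(24.0), np.float64(-84.4), array([204.4, 276.5])]
[np.float64(412.8), np.float64(200.9), np.float64(121.8), np.float64(23.1), np.float64(-85.2), array([303. , 258.5])]
[np.float64(504.7), np.float64(206.1), np.float64(122.1), np.float64(24.0), np.float64(89.3), array([268.6, 245.5])]
[np.float64(592.3), np.float64(218.1), np.float64(121.6), np.float64(23.2), np.float64(-81.0), array([235.8, 235.8])]
[[ 0.904  0.428 -0.   ]
 [ 0.428 -0.904  0.001]
 [ 0.    -0.001 -1.   ]]
[[695.  66.  49.]
 [301. 323.  50.]
 [740. 254.   3.]]
```

View pics/t1.png

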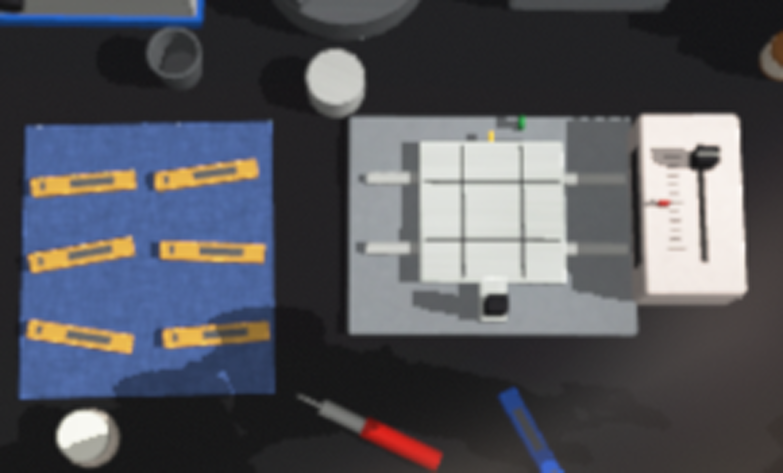

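View pics/s1.png

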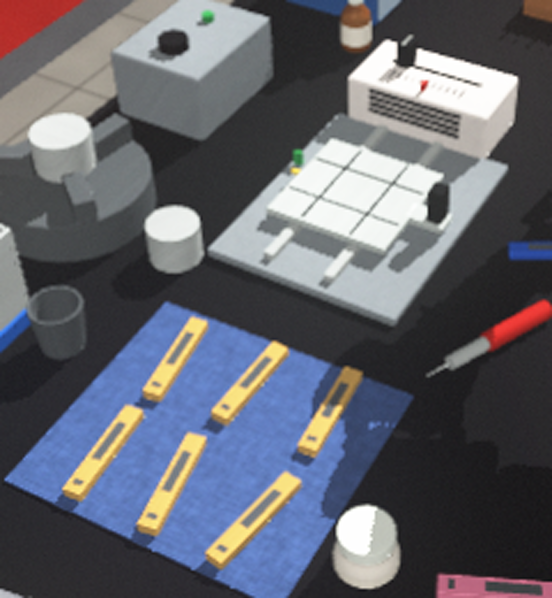

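```bash
python3 - <<'E'
from h import *
p,d=shot('top','t2',310,120,470,215,5)
q,e=shot('side','s2',250,80,400,220,5)
u=lambda X,Y:(185+X/2.7,85+Y/2.7)
for nm,pts,z in [('plate',[u(348,116),u(348,335),u(637,335)],12),('tray',[u(420,142),u(565,142),u(420,281),u(565,281),u(462,182),u(522,182),u(462,242),u(522,242)],32),('grip',[u(495,297)],78),('ptr',[u(491,136)],32),('gclip',[u(521,122)],32),('fad',[u(707,156)],111),('rclip',[u(663,203)],87)]:
    print(nm,plane('top',pts,z).round(1)[:,:2].tolist())
E
```

```text
plate [[665.9, 51.4], [415.3, 48.3], [418.8, -270.3]]
tray [[630.5, -29.5], [632.5, -191.4], [473.0, -29.9], [474.8, -188.7], [585.1, -76.2], [585.9, -142.9], [517.1, -76.0], [517.9, -142.1]]
grip [[448.4, -107.1]]
ptr [[638.4, -108.8]]
gclip [[655.1, -142.5]]
fad [[595.9, -328.2]]
rclip [[550.4, -285.9]]
```

View pics/t2.png

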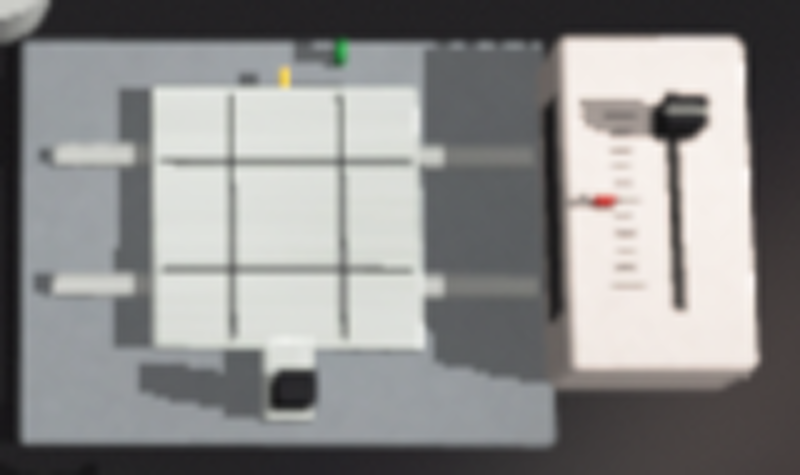

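View pics/s2.png

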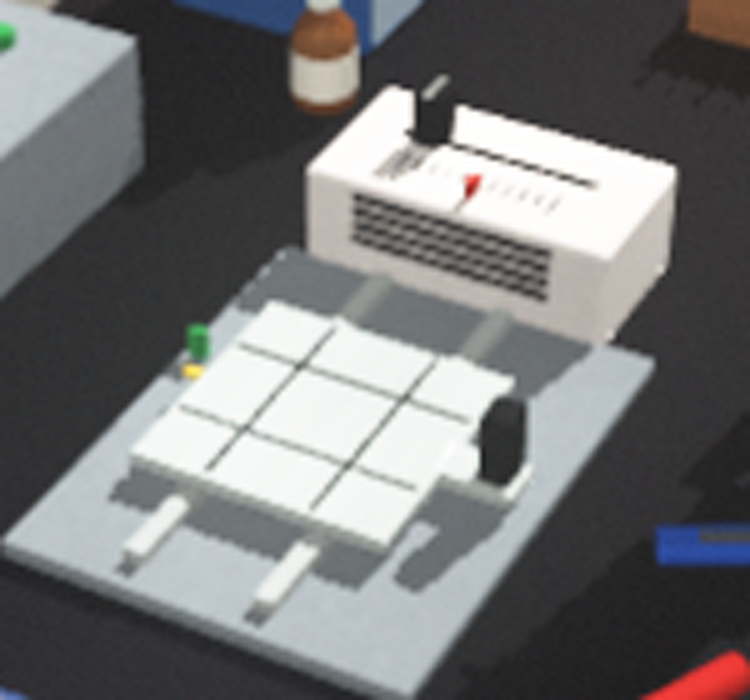

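```bash
python3 - <<'E'
from h import *
print('fad side',plane('side',[(250+437/5,97)],111).round(1))
print('fad top',plane('top',[(310+682/5,120+102/5)],111).round(1))
print('grip side',plane('side',[(250+508/5,80+402/5)],78).round(1))
print('gclip side',plane('side',[(250+198/5,80+328/5)],32).round(1),'ptr',plane('side',[(250+190/5,80+372/5)],27).round(1))
print('slot',plane('top',[(310+680/5,120+308/5),(310+670/5,120+95/5)],75).round(1))
print('slot side',plane('side',[(250+595/5,80+185/5),(250+410/5,80+133/5)],75).round(1))
print('house side',plane('side',[(250+675/5,80+172/5),(250+390/5,80+87/5),(250+308/5,80+170/5)],75).round(1))
print('house top',plane('top',[(310+742/5,120+37/5),(310+757/5,120+366/5),(310+572/5,120+370/5),(310+555/5,120+37/5)],75).round(1))
E
```

```text
fad side [[ 597.8 -328.7  111. ]]
fad top [[ 602.9 -327.2  111. ]]
grip side [[ 442.5 -111.2   78. ]]
gclip side [[ 655.2 -139.5   32. ]] ptr [[ 641.  -106.8   27. ]]
slot [[ 490.5 -331.4   75. ]
 [ 617.4 -330.    75. ]]
slot side [[ 489.8 -326.7   75. ]
 [ 613.  -324.2   75. ]]
house side [[ 453.6 -362.3   75. ]
 [ 648.7 -365.2   75. ]
 [ 648.  -258.5   75. ]]
house top [[ 653.2 -373.6   75. ]
 [ 457.1 -374.3   75. ]
 [ 453.6 -268.1   75. ]
 [ 651.9 -263.6   75. ]]
```

>>> {"name": "servo_tool", "arguments": {"xyz": [[0,0,0],[0,0,0],[0,0,0],[0,0,0],[0,0,0],[0,0,0],[0,0,0],[0,0,0]], "rotation": [[0,0,-0.018],[0,0,-0.018],[0,0,-0.018],[0,0,-0.018],[0,0,-0.018],[0,0,-0.018],[0,0,-0.018],[0,0,-0.018]], "gripper": 0.55}}

```text
time: 0.97
tcp_pos: [256.5, -542.4, 239.2]
tcp_rot: [-2.45, -1.966, -0.0]
wrist_force: [-1.0, 0.2, 0.1]
grip_width: 46.8
```

>>> {"name": "servo_tool", "arguments": {"xyz": [[0,0,0],[0,0,0],[0,0,0]], "rotation": [[0,0,-0.0179],[0,0,-0.018],[0,0,0]]}}

```text
time: 1.22
tcp_pos: [256.5, -542.4, 239.2]
tcp_rot: [-2.215, -2.227, -0.0]
wrist_force: [-0.3, 0.2, -0.4]
grip_width: 47.0
```

>>> {"name": "servo_tool", "arguments": {"xyz": [[0.045,0.071,0],[0.045,0.071,0],[0.045,0.071,0],[0.045,0.071,0],[0.045,0.071,0],[0.045,0.071,0],[0.045,0.071,0],[0.045,0.071,0]], "rotation": [[0,0,0],[0,0,0],[0,0,0],[0,0,0],[0,0,0],[0,0,0],[0,0,0],[0,0,0]]}}

```text
time: 1.88
tcp_pos: [484.8, -397.0, 239.3]
tcp_rot: [2.224, 2.218, -0.0]
wrist_force: [0.7, -0.6, -0.1]
grip_width: 46.7
```

>>> {"name": "servo_tool", "arguments": {"xyz": [[0.044,0.072,0],[0.044,0.072,0],[0.044,0.072,0],[0.044,0.072,0],[0,0,0.05],[0,0,0.05],[0,0,0]], "rotation": [[0,0,0],[0,0,0],[0,0,0],[0,0,0],[0,0,0],[0,0,0],[0,0,0]]}}

```text
time: 2.47
tcp_pos: [598.1, -326.1, 193.5]
tcp_rot: [-2.217, -2.215, 0.003]
wrist_force: [-1.1, 0.0, -1.0]
grip_width: 46.9
```

>>> {"name": "servo_tool", "arguments": {"xyz": [[0,0,0.08],[0,0,0.08],[0,0,0.06],[0,0,0.0]], "rotation": [[0,0,0],[0,0,0],[0,0,0],[0,0,0]]}}

```text
time: 2.8
tcp_pos: [595.9, -326.4, 104.8]
tcp_rot: [-2.216, -2.212, 0.004]
wrist_force: [-1.6, 1.2, -0.5]
grip_width: 47.2
```

```bash
python3 - <<'E'
from h import *
shot('side','s3',280,40,400,160,5);print(read_state()['tcp_pos'],read_state()['wrist_force'])
E
```

```text
[ 596.87371693 -327.00697683  108.22060443] [-0.34221061  0.06136038 -0.08180913]
```

View pics/s3.png

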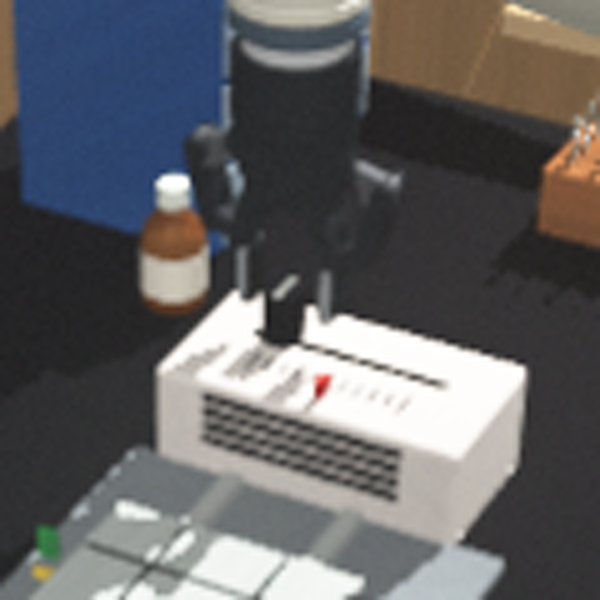

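>>> {"name": "servo_tool", "arguments": {"xyz": [[0,0,0.02],[0,0,0.0]], "rotation": [[0,0,0],[0,0,0]]}}

```text
time: 3.02
tcp_pos: [599.2, -328.2, 105.1]
tcp_rot: [2.219, 2.22, 0.001]
wrist_force: [-1.0, 0.6, -0.5]
grip_width: 46.9
```

>>> {"name": "servo_tool", "arguments": {"xyz": [[0,0,0],[0,0,0],[0,0,0],[0,0,0],[0,0,0],[0,0,0]], "rotation": [[0,0,0],[0,0,0],[0,0,0],[0,0,0],[0,0,0],[0,0,0]], "gripper": 0.1}}

```text
time: 3.52
tcp_pos: [599.4, -328.0, 105.6]
tcp_rot: [2.218, 2.221, 0.001]
wrist_force: [-0.3, 0.1, 5.5]
grip_width: 18.6
```

>>> {"name": "servo_tool", "arguments": {"xyz": [[-0.0003,-0.03,0],[-0.0003,-0.03,0],[-0.0003,-0.03,0],[-0.0003,-0.03,0],[-0.0003,-0.03,0],[-0.0003,-0.03,0],[-0.0003,-0.03,0],[0,-0.005,0]], "rotation": [[0,0,0],[0,0,0],[0,0,0],[0,0,0],[0,0,0],[0,0,0],[0,0,0],[0,0,0]]}}

```text
time: 4.18
tcp_pos: [512.5, -328.6, 105.6]
tcp_rot: [2.218, 2.221, 0.002]
wrist_force: [2.0, 2.0, 4.8]
grip_width: 18.4
```

>>> {"name": "servo_tool", "arguments": {"xyz": [[0,-0.008,0],[0,-0.008,0],[0,-0.008,0],[0,-0.006,0],[0,0,0],[0,0,0]], "rotation": [[0,0,0],[0,0,0],[0,0,0],[0,0,0],[0,0,0],[0,0,0]]}}

```text
time: 4.68
tcp_pos: [505.0, -328.6, 105.6]
tcp_rot: [2.211, 2.218, 0.009]
wrist_force: [15.3, -1.0, 1.5]
grip_width: 18.4
```

>>> {"name": "servo_tool", "arguments": {"xyz": [[0,0,0],[0,0,0],[0,0,0],[0,0,0],[0,0,-0.06],[0,0,-0.09],[0,0,-0.05],[0,0,0]], "rotation": [[0,0,0],[0,0,0],[0,0,0],[0,0,0],[0,0,0],[0,0,0],[0,0,0],[0,0,0]], "gripper": 0.6}}

```text
time: 5.35
tcp_pos: [502.0, -329.8, 189.9]
tcp_rot: [2.214, 2.216, 0.002]
wrist_force: [0.7, -0.5, 0.9]
grip_width: 51.4
```

```bash
python3 - <<'E'
from h import *
shot('side','s4',280,60,400,180,5);print(read_state()['tcp_pos'],read_state()['wrist_force'])
E
```

```text
[ 501.49968756 -329.382173    186.93268911] [-0.32270844  0.46323584 -0.4643317 ]
```

View pics/s4.png

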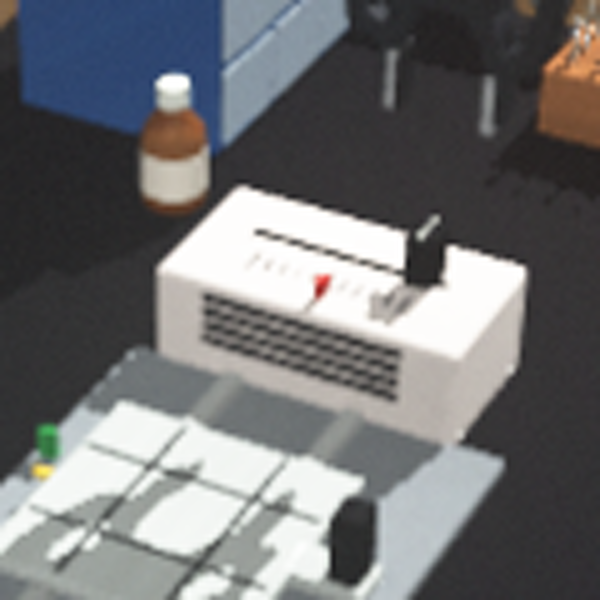

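>>> {"name": "servo_tool", "arguments": {"xyz": [[0.078,-0.0213,0],[0.078,-0.0213,0],[0.078,-0.0213,0],[0.078,-0.0213,0],[0.078,-0.0213,0],[0.078,-0.0213,0],[0.078,-0.0213,0],[0,0,0]], "rotation": [[0,0,0],[0,0,0],[0,0,0],[0,0,0],[0,0,0],[0,0,0],[0,0,0],[0,0,0.0192]]}}

```text
time: 6.07
tcp_pos: [439.2, -105.9, 182.1]
tcp_rot: [-2.343, -2.088, -0.001]
wrist_force: [0.3, -0.7, 0.1]
grip_width: 51.3
```

>>> {"name": "servo_tool", "arguments": {"xyz": [[0,0,0],[0,0,0],[0,0,0],[0,0,0],[0,0,0],[0,0,0],[0,0,0],[0,0,0]], "rotation": [[0,0,0.0192],[0,0,0.0192],[0,0,0.0192],[0,0,0.0192],[0,0,0.0192],[0,0,0.0192],[0,0,0.0192],[0,0,0.0192]]}}

```text
time: 6.73
tcp_pos: [440.0, -110.1, 181.5]
tcp_rot: [-3.05, -0.747, 0.004]
wrist_force: [0.2, -0.1, 0.9]
grip_width: 51.2
```

>>> {"name": "servo_tool", "arguments": {"xyz": [[0,0,0],[0,0,0],[0,0,0],[0,0,0],[0,0,0]], "rotation": [[0,0,0.0192],[0,0,0.0192],[0,0,0.0192],[0,0,0.019],[0,0,0]]}}

```text
time: 7.15
tcp_pos: [440.1, -110.1, 181.6]
tcp_rot: [-3.141, -0.001, 0.004]
wrist_force: [-0.2, 0.2, -0.3]
grip_width: 50.9
```

>>> {"name": "servo_tool", "arguments": {"xyz": [[0.005,0,0.08],[0,0,0.08],[0,0,0.08],[0,0,0.06],[0,0,0],[0,0,0]], "rotation": [[0,0,0],[0,0,0],[0,0,0],[0,0,0],[0,0,0],[0,0,0]]}}

```text
time: 7.65
tcp_pos: [441.4, -109.8, 61.6]
tcp_rot: [-3.14, -0.012, 0.007]
wrist_force: [-0.2, -0.3, 0.3]
grip_width: 51.5
```

>>> {"name": "servo_tool", "arguments": {"xyz": [[0,0,0],[0,0,0],[0,0,0],[0,0,0],[0,0,0],[0,0,0]], "rotation": [[0,0,0],[0,0,0],[0,0,0],[0,0,0],[0,0,0],[0,0,0]], "gripper": 0.15}}

```text
time: 8.15
tcp_pos: [444.0, -110.3, 66.0]
tcp_rot: [3.141, 0.009, 0.006]
wrist_force: [-2.2, 2.1, 6.6]
grip_width: 23.0
```

>>> {"name": "servo_tool", "arguments": {"xyz": [[0,-0.025,0],[-0.0004,-0.025,0],[-0.0004,-0.025,0],[-0.0004,-0.025,0],[-0.0004,-0.025,0],[-0.0004,-0.025,0],[0,-0.01,0],[0,0,0]], "rotation": [[0,0,0],[0,0,0],[0,0,0],[0,0,0],[0,0,0],[0,0,0],[0,0,0],[0,0,0]]}}

```text
time: 8.82
tcp_pos: [443.5, -45.4, 66.0]
tcp_rot: [3.141, 0.01, 0.009]
wrist_force: [2.0, 2.2, 7.3]
grip_width: 22.6
```

>>> {"name": "servo_tool", "arguments": {"xyz": [[0,-0.008,0],[0,-0.008,0],[0,-0.006,0],[0,0,0],[0,0,0]], "rotation": [[0,0,0],[0,0,0],[0,0,0],[0,0,0],[0,0,0]]}}

```text
time: 9.23
tcp_pos: [443.4, -37.4, 65.9]
tcp_rot: [3.141, 0.009, 0.009]
wrist_force: [2.2, -1.5, 6.0]
grip_width: 22.8
```

>>> {"name": "servo_tool", "arguments": {"xyz": [[0,-0.008,0],[0,-0.008,0],[0,-0.006,0],[0,0,0],[0,0,0]], "rotation": [[0,0,0],[0,0,0],[0,0,0],[0,0,0],[0,0,0]]}}

```text
time: 9.65
tcp_pos: [443.4, -33.1, 66.0]
tcp_rot: [3.131, 0.005, 0.009]
wrist_force: [1.5, -19.4, 5.6]
grip_width: 22.8
```

>>> {"name": "servo_tool", "arguments": {"xyz": [[0,0.004,0],[0,0,0],[0,0,0],[0,0,0],[0,0,-0.06],[0,0,-0.09],[0,0,-0.09],[0,0,-0.06]], "rotation": [[0,0,0],[0,0,0],[0,0,0],[0,0,0],[0,0,0],[0,0,0],[0,0,0],[0,0,0]], "gripper": 0.6}}

```text
time: 10.32
tcp_pos: [441.9, -29.8, 186.7]
tcp_rot: [3.142, 0.009, 0.005]
wrist_force: [0.7, 0.1, 0.3]
grip_width: 51.5
```

>>> {"name": "servo_tool", "arguments": {"xyz": [[0,0,0],[0,0,0],[0,0,0],[0,0,0],[0,0,0],[0,0,0],[0,0,0],[0,0,0]], "rotation": [[0,0,-0.0192],[0,0,-0.0192],[0,0,-0.0192],[0,0,-0.0192],[0,0,-0.0192],[0,0,-0.0192],[0,0,-0.0192],[0,0,-0.0192]]}}

```text
time: 10.98
tcp_pos: [441.4, -29.7, 183.1]
tcp_rot: [-2.774, -1.474, 0.0]
wrist_force: [0.8, -0.0, 0.0]
grip_width: 51.1
```

>>> {"name": "servo_tool", "arguments": {"xyz": [[0,0,0],[0,0,0],[0,0,0],[0,0,0],[0,0,0],[0,0,0]], "rotation": [[0,0,-0.0192],[0,0,-0.0192],[0,0,-0.0192],[0,0,-0.0192],[0,0,-0.019],[0,0,0]]}}

```text
time: 11.48
tcp_pos: [441.4, -29.7, 183.1]
tcp_rot: [-2.214, -2.228, -0.0]
wrist_force: [0.5, -0.9, 0.6]
grip_width: 51.1
```

```bash
python3 - <<'E'
from h import *
p,d=shot('top','t5',190,110,370,240,4.4)
q,e=shot('side','s5',160,80,400,340,2.3)
for b in bars(p,z=16,roi=(185,120,300,240)): print([np.round(v,1) for v in b])
for b in bars(q,'side',z=16,roi=(170,200,340,340)): print([np.round(v,1) for v in b])
print(read_state()['tcp_pos'],read_state()['q'])
E
```

```text
[np.float64(415.0), np.float64(194.5), np.float64(116.2), np.float64(21.1), np.float64(-85.1), array([264.7, 208.5])]
[np.float64(411.2), np.float64(343.9), np.float64(116.1), np.float64(20.1), np.float64(81.8), array([214.2, 209.3])]
[np.float64(507.0), np.float64(200.5), np.float64(111.2), np.float64(18.3), np.float64(-89.4), array([263.5, 178. ])]
[np.float64(502.3), np.float64(346.3), np.float64(113.2), np.float64(19.6), np.float64(-79.2), array([214.7, 178.9])]
[np.float64(583.6), np.float64(349.1), np.float64(115.1), np.float64(21.0), np.float64(-84.4), array([215.5, 152.6])]
[np.float64(595.4), np.float64(212.2), np.float64(114.3), np.float64(21.3), np.float64(-80.9), array([260.7, 149.4])]
[np.float64(408.4), np.float64(350.0), np.float64(117.3), np.float64(22.2), np.float64(81.7), array([269.4, 306. ])]
[np.float64(499.8), np.float64(352.5), np.float64(119.5), np.float64(22.7), np.float64(-79.0), array([234.2, 290.2])]
[np.float64(580.6), np.float64(354.4), np.float64(118.0), np.float64(24.0), np.float64(-84.4), array([204.5, 276.5])]
[np.float64(412.6), np.float64(199.5), np.float64(123.3), np.float64(23.2), np.float64(-83.8), array([303.4, 257.8])]
[np.float64(504.6), np.float64(206.2), np.float64(122.2), np.float64(24.3), np.float64(89.3), array([268.6, 245.5])]
[np.float64(592.3), np.float64(218.1), np.float64(121.6), np.float64(23.2), np.float64(-81.0), array([235.8, 235.8])]
[441.45422921 -29.88152903 183.19290105] [-1.44658739e-01 -3.43690914e-01  1.72878876e+00  2.08889233e-04
  1.75675066e+00 -1.42678241e-01]
```

View pics/t5.png

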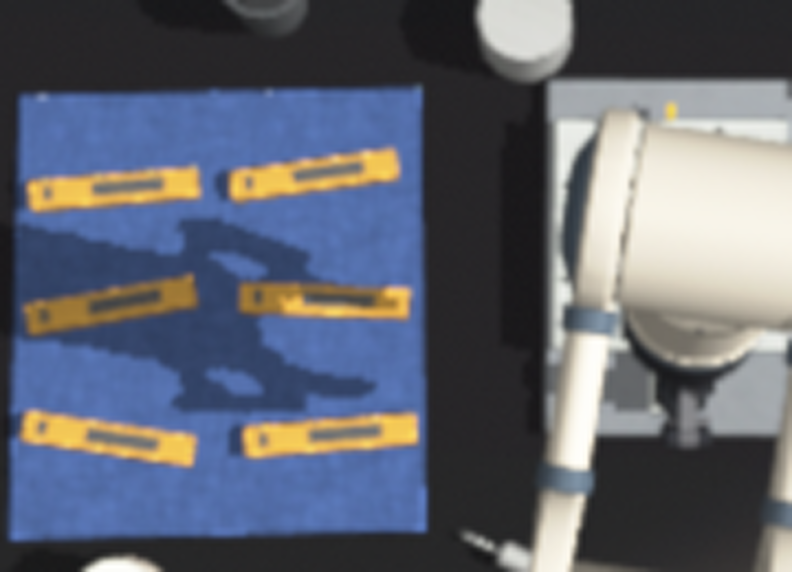

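View pics/s5.png

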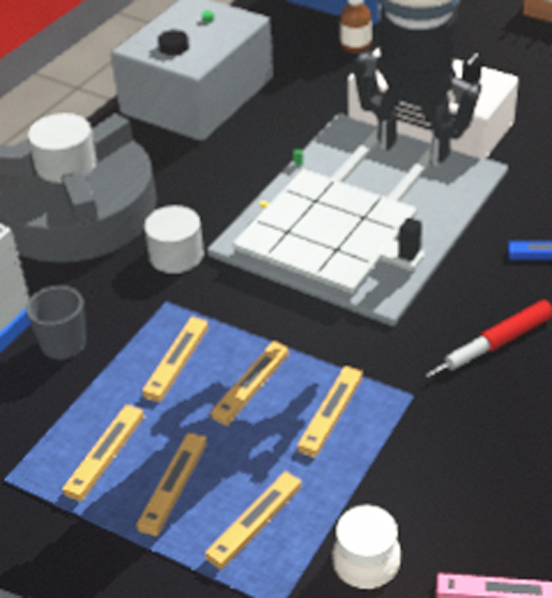

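>>> {"name": "servo_tool", "arguments": {"xyz": [[0.08,-0.0094,0],[0.08,-0.0094,0],[0.08,-0.0094,0],[0.08,-0.0094,0],[0.08,-0.0094,0],[0.08,-0.0094,0],[0.082,-0.0094,0],[0,0,0]], "rotation": [[0,0,0],[0,0,0],[0,0,0],[0,0,0],[0,0,0],[0,0,0],[0,0,0],[0,0,-0.0122]]}}

```text
time: 12.25
tcp_pos: [413.5, 199.4, 183.1]
tcp_rot: [-2.131, -2.305, -0.002]
wrist_force: [-0.5, 0.4, 0.8]
grip_width: 51.1
```

```bash
python3 - <<'E'
from h import *
p,d=shot('top','t6',190,110,370,240,4.4)
q,e=shot('side','s6',240,80,400,220,5)
print(read_state()['tcp_pos'])
for b in bars(p,z=16,roi=(185,120,300,240)): print([np.round(v,1) for v in b])
E
```

```text
[414.37393038 195.87247248 183.08544044]
[np.float64(583.6), np.float64(349.0), np.float64(115.1), np.float64(20.9), np.float64(-83.9), array([214.8, 152.5])]
```

View pics/t6.png

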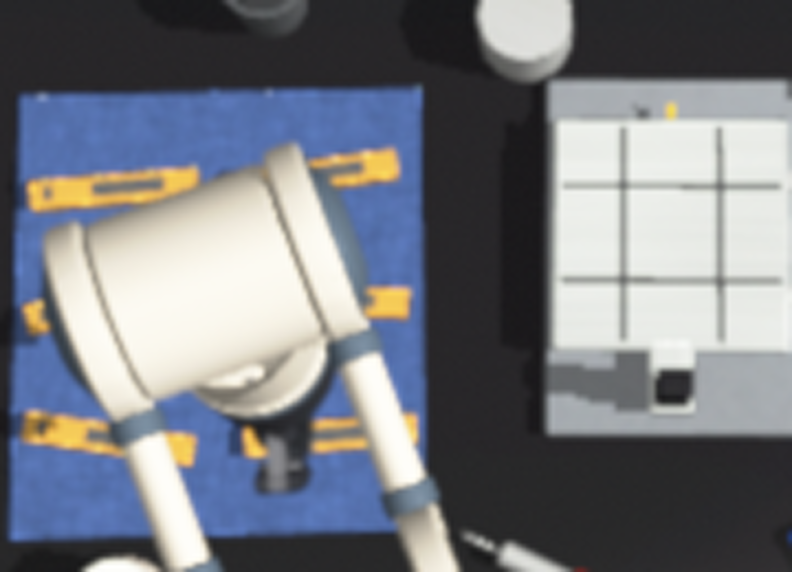

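View pics/s6.png

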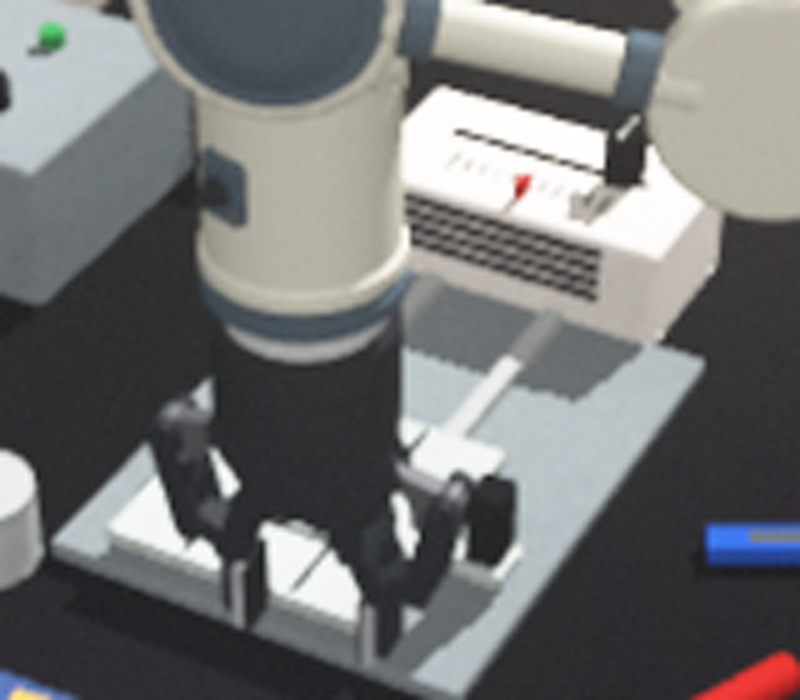

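>>> {"name": "servo_tool", "arguments": {"xyz": [[0,0,0.09],[0,0,0.09],[0,0,0.09],[0,0,0.09],[0,0,0.02],[0,0,0],[0,0,0]], "rotation": [[0,0,0],[0,0,0],[0,0,0],[0,0,0],[0,0,0],[0,0,0],[0,0,0]]}}

```text
time: 12.93
tcp_pos: [415.5, 194.2, 32.6]
tcp_rot: [2.136, 2.303, 0.001]
wrist_force: [0.9, -0.2, 0.3]
grip_width: 51.4
```

```bash
python3 - <<'E'
from h import *
q,e=shot('side','s7',200,180,340,290,5)
print(read_state()['tcp_pos'])
print(plane('top',[(342.6-.4,163.1-.4)],32))
E
```

```text
[416.39428219 194.71002481  33.88390824]
[[552.99768035 -34.6001747   32.        ]]
```

View pics/s7.png

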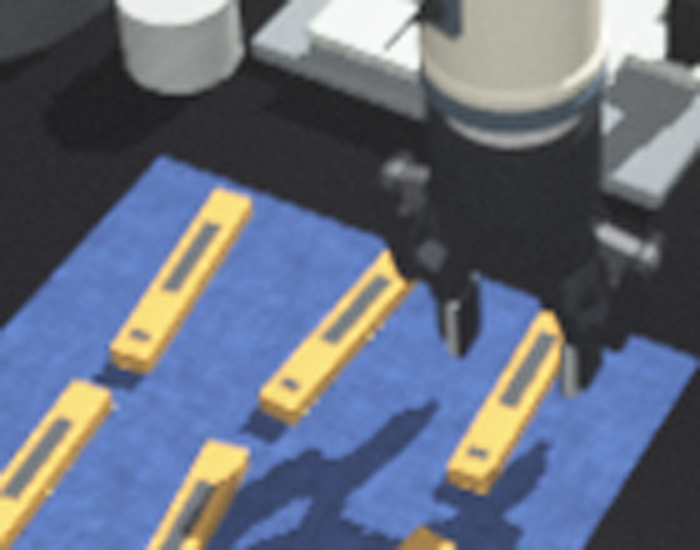

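>>> {"name": "servo_tool", "arguments": {"xyz": [[0,0,0.046],[0,0,0],[0,0,0]], "rotation": [[0,0,0],[0,0,0],[0,0,0]]}}

```text
time: 13.23
tcp_pos: [415.6, 194.7, 14.5]
tcp_rot: [2.133, 2.305, 0.002]
wrist_force: [0.4, 0.8, 0.0]
grip_width: 51.1
```

>>> {"name": "servo_tool", "arguments": {"xyz": [[0,0,0],[0,0,0],[0,0,0],[0,0,0],[0,0,0],[0,0,0]], "rotation": [[0,0,0],[0,0,0],[0,0,0],[0,0,0],[0,0,0],[0,0,0]], "gripper": 0.1}}

```text
time: 13.73
tcp_pos: [415.8, 194.9, 14.6]
tcp_rot: [2.132, 2.305, 0.004]
wrist_force: [-0.5, -0.1, 6.6]
grip_width: 18.1
```

>>> {"name": "servo_tool", "arguments": {"xyz": [[0,0,-0.04],[0,0,-0.06],[0,0,-0.08],[0,0,-0.05],[0,0,0]], "rotation": [[0,0,0],[0,0,0],[0,0,0],[0,0,0.0105],[0,0,0]]}}

```text
time: 14.15
tcp_pos: [417.1, 195.4, 110.2]
tcp_rot: [2.209, 2.229, 0.012]
wrist_force: [1.1, 0.4, -1.4]
grip_width: 18.0
```

>>> {"name": "servo_tool", "arguments": {"xyz": [[-0.0716,0.0325,0],[-0.0716,0.0325,0],[-0.0716,0.0325,0],[-0.0716,0.0325,0],[-0.0716,0.0325,0],[-0.0716,0.0325,0],[-0.0716,0.0325,0],[-0.0716,0.0325,0]], "rotation": [[0,0,0],[0,0,0],[0,0,0],[0,0,0],[0,0,0],[0,0,0],[0,0,0],[0,0,0]]}}

```text
time: 14.82
tcp_pos: [521.3, -34.7, 103.0]
tcp_rot: [-2.205, -2.235, 0.002]
wrist_force: [-0.3, 0.2, -2.5]
grip_width: 17.9
```

>>> {"name": "servo_tool", "arguments": {"xyz": [[0,0,0],[0,0,0]], "rotation": [[0,0,0],[0,0,0]]}}

```text
time: 14.98
tcp_pos: [521.1, -34.5, 102.9]
tcp_rot: [-2.208, -2.231, 0.003]
wrist_force: [0.1, 0.5, -2.4]
grip_width: 17.9
```

```bash
python3 - <<'E'
from h import *
q,e=shot('side','s8',220,100,380,230,5)
p,d=capture('top')
print(read_state()['tcp_pos'],read_state()['tcp_rot'])
for b in bars(p,z=16,roi=(185,120,300,240)): print([np.round(v,1) for v in b])
E
```

```text
[520.87146568 -32.77874253 103.51335254] [-2.20595225e+00 -2.23368638e+00  1.61564627e-03]
[np.float64(411.1), np.float64(343.0), np.float64(114.3), np.float64(20.1), np.float64(81.6), array([214.3, 209.2])]
[np.float64(507.0), np.float64(202.1), np.float64(114.8), np.float64(20.5), np.float64(87.6), array([263. , 177.9])]
[np.float64(502.8), np.float64(346.5), np.float64(116.5), np.float64(21.6), np.float64(-79.2), array([214.7, 178.8])]
[np.float64(583.7), np.float64(347.7), np.float64(112.4), np.float64(19.5), np.float64(-84.4), array([215.5, 152.6])]
[np.float64(596.0), np.float64(210.7), np.float64(111.3), np.float64(20.6), np.float64(-81.2), array([261. , 149.3])]
```

View pics/s8.png

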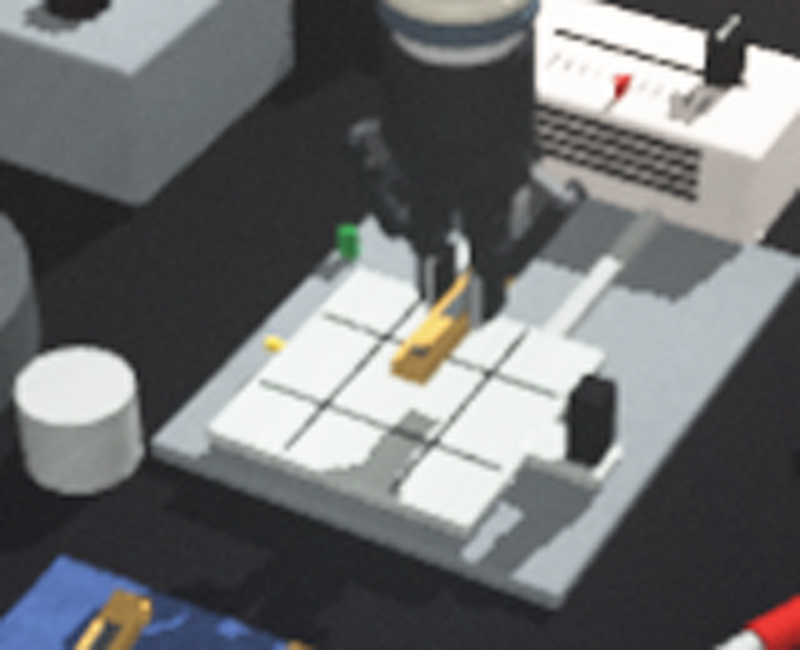

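>>> {"name": "servo_tool", "arguments": {"xyz": [[0,0,0.07],[0,0,0.06],[0,0,0.015],[0,0,0],[0,0,0],[0,0,0]], "rotation": [[0,0,0],[0,0,0],[0,0,0],[0,0,0],[0,0,0],[0,0,0]]}}

```text
time: 15.58
tcp_pos: [522.2, -32.8, 48.2]
tcp_rot: [2.206, 2.235, 0.002]
wrist_force: [0.3, 0.6, -1.9]
grip_width: 18.2
```

>>> {"name": "servo_tool", "arguments": {"xyz": [[-0.002,-0.004,0.007],[0,0,0.006],[0,0,0],[0,0,0]], "rotation": [[0,0,0],[0,0,0],[0,0,0],[0,0,0]]}}

```text
time: 15.92
tcp_pos: [520.5, -34.2, 42.6]
tcp_rot: [2.207, 2.234, 0.002]
wrist_force: [-0.5, 0.5, 2.3]
grip_width: 18.0
```

Contact felt. Release, rise and look.

>>> {"name": "servo_tool", "arguments": {"xyz": [[0,0,0],[0,0,0],[0,0,0],[0,0,0],[0,0,-0.03],[0,0,-0.08],[0,0,-0.08],[0,0,-0.06]], "rotation": [[0,0,0],[0,0,0],[0,0,0],[0,0,0],[0,0,0],[0,0,0],[0,0,0],[0,0,0]], "gripper": 0.55}}

```text
time: 16.58
tcp_pos: [520.4, -34.1, 145.2]
tcp_rot: [2.207, 2.233, 0.002]
wrist_force: [-0.2, -0.4, 0.5]
grip_width: 47.2
```

```bash
python3 - <<'E'
from h import *
p,d=capture('top')
print(read_state()['tcp_pos'],read_state()['tcp_rot'])
for b in bars(p,z=16,roi=(185,120,300,240)): print([np.round(v,1) for v in b])
E
```

```text
[522.43750993 -34.40516206 150.79480564] [2.20213123 2.22877795 0.0099836 ]
[np.float64(411.2), np.float64(343.9), np.float64(116.1), np.float64(20.1), np.float64(81.8), array([214.2, 209.3])]
[np.float64(507.5), np.float64(202.0), np.float64(114.9), np.float64(20.3), np.float64(87.7), array([263.2, 177.8])]
[np.float64(502.7), np.float64(346.7), np.float64(116.0), np.float64(21.6), np.float64(-79.2), array([214.7, 178.8])]
[np.float64(583.9), np.float64(347.7), np.float64(112.4), np.float64(19.2), np.float64(-84.4), array([215.5, 152.5])]
[np.float64(595.4), np.float64(210.6), np.float64(111.2), np.float64(20.0), np.float64(-81.7), array([260.8, 149.4])]
```

>>> {"name": "servo_tool", "arguments": {"xyz": [[0.077,0.024,0],[0.077,0.024,0],[0.077,0.024,0],[0.077,0.024,0],[0.077,0.024,0],[0.077,0.024,0],[0.077,0.024,0],[0.075,0.024,0]], "rotation": [[0,0,0],[0,0,0],[0,0,0],[0,0,0],[0,0,0],[0,0,0],[0,0,0],[0,0,0]]}}

```text
time: 17.3
tcp_pos: [594.2, 214.2, 142.4]
tcp_rot: [2.208, 2.235, 0.001]
wrist_force: [0.9, 0.2, 0.6]
grip_width: 46.7
```

>>> {"name": "servo_tool", "arguments": {"xyz": [[0,0,0.06],[0,0,0.08],[0,0,0.06],[0,0,0.06],[0,0,0],[0,0,0]], "rotation": [[0,0,-0.0117],[0,0,-0.0117],[0,0,0],[0,0,0],[0,0,0],[0,0,0]]}}

```text
time: 17.8
tcp_pos: [593.0, 212.1, 36.7]
tcp_rot: [-2.037, -2.389, 0.004]
wrist_force: [0.7, 0.5, 0.2]
grip_width: 46.9
```

```bash
python3 - <<'E'
from h import *
q,e=shot('side','s9',180,130,340,260,5)
s,R=tool();x=R.as_matrix()[:,0]
print(s['tcp_pos'],np.degrees(np.arctan2(x[1],x[0])),plane('side',[(0,0)],0))
E
```

```text
[594.22683674 212.48002814  38.88537075] 99.10767719403323 [[2426.0184005 -484.6556225    0.       ]]
```

View pics/s9.png

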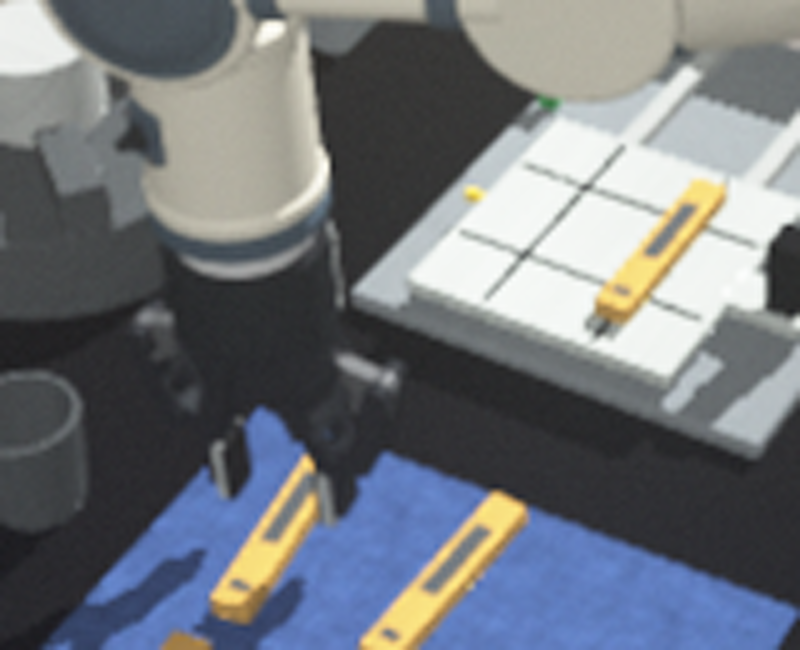

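>>> {"name": "servo_tool", "arguments": {"xyz": [[0,0,0.04],[0,0,0.018],[0,0,0],[0,0,0]], "rotation": [[0,0,0],[0,0,0],[0,0,0],[0,0,0]]}}

```text
time: 18.18
tcp_pos: [594.2, 212.4, 15.5]
tcp_rot: [2.038, 2.39, 0.001]
wrist_force: [-0.1, -0.2, -0.1]
grip_width: 47.1
```

>>> {"name": "servo_tool", "arguments": {"xyz": [[0,0,0],[0,0,0],[0,0,0],[0,0,0],[0,0,0],[0,0,0]], "rotation": [[0,0,0],[0,0,0],[0,0,0],[0,0,0],[0,0,0],[0,0,0]], "gripper": 0.1}}

```text
time: 18.68
tcp_pos: [594.7, 212.6, 16.1]
tcp_rot: [2.037, 2.39, 0.003]
wrist_force: [-0.1, -1.1, 6.0]
grip_width: 18.0
```

>>> {"name": "servo_tool", "arguments": {"xyz": [[0,0,-0.04],[0,0,-0.06],[0,0,-0.07],[0,0,-0.04],[0,0,0]], "rotation": [[0,0,0],[0,0,0],[0,0,0.0117],[0,0,0.0117],[0,0,0]]}}

```text
time: 19.1
tcp_pos: [595.8, 213.0, 103.3]
tcp_rot: [2.208, 2.229, 0.01]
wrist_force: [1.3, 0.1, -0.2]
grip_width: 17.9
```

>>> {"name": "servo_tool", "arguments": {"xyz": [[-0.077,-0.0036,0],[-0.077,-0.0036,0],[-0.077,-0.0036,0],[-0.077,-0.0036,0],[-0.077,-0.0036,0],[-0.077,-0.0036,0],[-0.077,-0.0036,0],[-0.077,-0.0036,0]], "rotation": [[0,0,0],[0,0,0],[0,0,0],[0,0,0],[0,0,0],[0,0,0],[0,0,0],[0,0,0]]}}

```text
time: 19.77
tcp_pos: [584.1, -35.5, 96.1]
tcp_rot: [-2.203, -2.236, 0.003]
wrist_force: [0.5, -0.7, -1.4]
grip_width: 18.0
```

>>> {"name": "servo_tool", "arguments": {"xyz": [[0,0,0.04],[0,0,0.05],[0,0,0.03],[0,0,0],[0,0,0]], "rotation": [[0,0,0],[0,0,0],[0,0,0],[0,0,0],[0,0,0]]}}

```text
time: 20.18
tcp_pos: [584.3, -33.7, 48.8]
tcp_rot: [-2.205, -2.234, 0.003]
wrist_force: [1.1, -0.3, -1.2]
grip_width: 18.0
```

```bash
python3 - <<'E'
from h import *
q,e=shot('side','s10',220,100,380,230,5)
p,d=capture('top')
s,R=tool();x=R.as_matrix()[:,0]
print(s['tcp_pos'],np.degrees(np.arctan2(x[1],x[0])))
for b in bars(p,z=16,roi=(185,120,300,240)): print([np.round(v,1) for v in b])
E
```

```text
[585.51440089 -33.65672207  50.89016921] 90.76535505199854
[np.float64(410.9), np.float64(343.0), np.float64(114.3), np.float64(19.6), np.float64(81.6), array([214.3, 209.3])]
[np.float64(507.4), np.float64(202.0), np.float64(114.8), np.float64(20.8), np.float64(88.5), array([263.2, 177.8])]
[np.float64(503.3), np.float64(345.5), np.float64(114.4), np.float64(21.2), np.float64(-79.6), array([214.8, 178.9])]
[np.float64(583.3), np.float64(349.1), np.float64(115.0), np.float64(22.0), np.float64(-84.9), array([215.5, 152.6])]
```

View pics/s10.png

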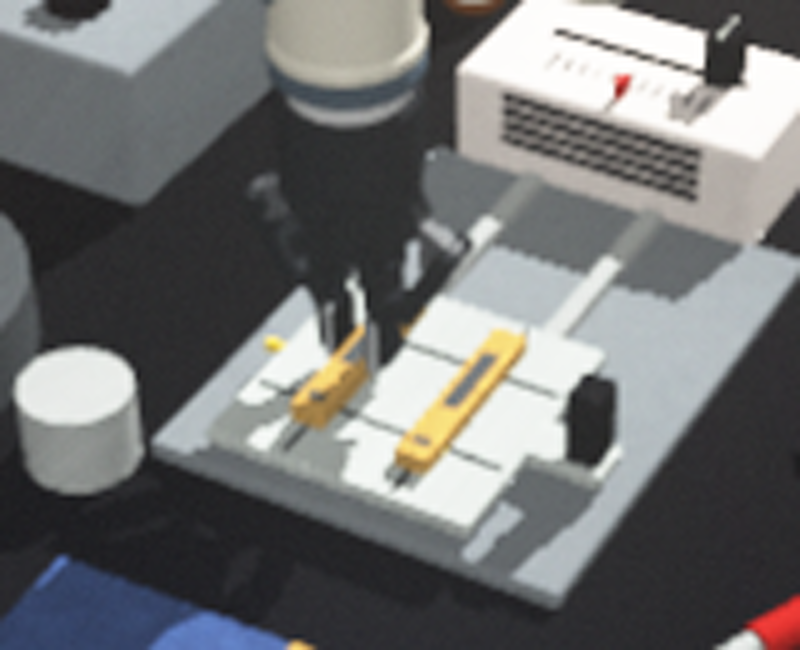

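>>> {"name": "servo_tool", "arguments": {"xyz": [[0,0,0.009],[0,0,0.007],[0,0,0.002],[0,0,0]], "rotation": [[0,0,0],[0,0,0],[0,0,0],[0,0,0]]}}

```text
time: 20.62
tcp_pos: [585.7, -33.8, 44.1]
tcp_rot: [2.207, 2.235, 0.001]
wrist_force: [-1.3, 1.5, 1.4]
grip_width: 17.8
```

>>> {"name": "servo_tool", "arguments": {"xyz": [[0,0,0],[0,0,0],[0,0,0],[0,0,0],[0,0,-0.03],[0,0,-0.08],[0,0,-0.08],[0,0,-0.06]], "rotation": [[0,0,0],[0,0,0],[0,0,0],[0,0,0],[0,0,0],[0,0,0],[0,0,0],[0,0,0]], "gripper": 0.55}}

```text
time: 21.28
tcp_pos: [585.7, -34.2, 146.9]
tcp_rot: [2.207, 2.233, 0.002]
wrist_force: [0.9, 0.1, -0.1]
grip_width: 46.9
```

```bash
python3 - <<'E'
from h import *
p,d=capture('top')
s,R=tool();x=R.as_matrix()[:,0]
print(s['tcp_pos'],np.degrees(np.arctan2(x[1],x[0])))
for b in bars(p,z=16,roi=(185,120,300,240)): print([np.round(v,1) for v in b])
E
```

```text
[587.72889769 -34.43108241 152.90549509] 90.6853313135334
[np.float64(411.2), np.float64(343.9), np.float64(116.1), np.float64(20.1), np.float64(81.8), array([214.2, 209.3])]
[np.float64(507.4), np.float64(202.0), np.float64(114.8), np.float64(20.8), np.float64(88.5), array([263.2, 177.8])]
[np.float64(502.9), np.float64(345.8), np.float64(115.2), np.float64(21.6), np.float64(-79.2), array([214.8, 178.8])]
[np.float64(583.6), np.float64(349.1), np.float64(115.1), np.float64(21.0), np.float64(-84.4), array([215.5, 152.6])]
```

>>> {"name": "servo_tool", "arguments": {"xyz": [[0.0738,-0.0238,0],[0.0738,-0.0238,0],[0.0738,-0.0238,0],[0.0738,-0.0238,0],[0.0738,-0.0238,0],[0.0738,-0.0238,0],[0.0738,-0.0238,0],[0.0738,-0.0238,0]], "rotation": [[0,0,0],[0,0,0],[0,0,0],[0,0,0],[0,0,0],[0,0,0],[0,0,0],[0,0,0]]}}

```text
time: 22.0
tcp_pos: [505.8, 202.4, 144.2]
tcp_rot: [2.208, 2.234, 0.002]
wrist_force: [0.2, 0.1, 0.3]
grip_width: 46.8
```

>>> {"name": "servo_tool", "arguments": {"xyz": [[0,0,0.06],[0,0,0.08],[0,0,0.07],[0,0,0.06],[0,0,0],[0,0,0]], "rotation": [[0,0,0.0055],[0,0,0],[0,0,0],[0,0,0],[0,0,0],[0,0,0]]}}

```text
time: 22.5
tcp_pos: [505.5, 200.9, 34.7]
tcp_rot: [-2.245, -2.195, 0.004]
wrist_force: [0.7, 1.0, 0.3]
grip_width: 47.0
```

```bash
python3 - <<'E'
from h import *
q,e=shot('side','s11',200,130,360,280,5)
s,R=tool();x=R.as_matrix()[:,0]
print(s['tcp_pos'],np.degrees(np.arctan2(x[1],x[0])))
E
```

```text
[506.81938343 201.2272689   36.70960954] 88.70622664826891
```

View pics/s11.png

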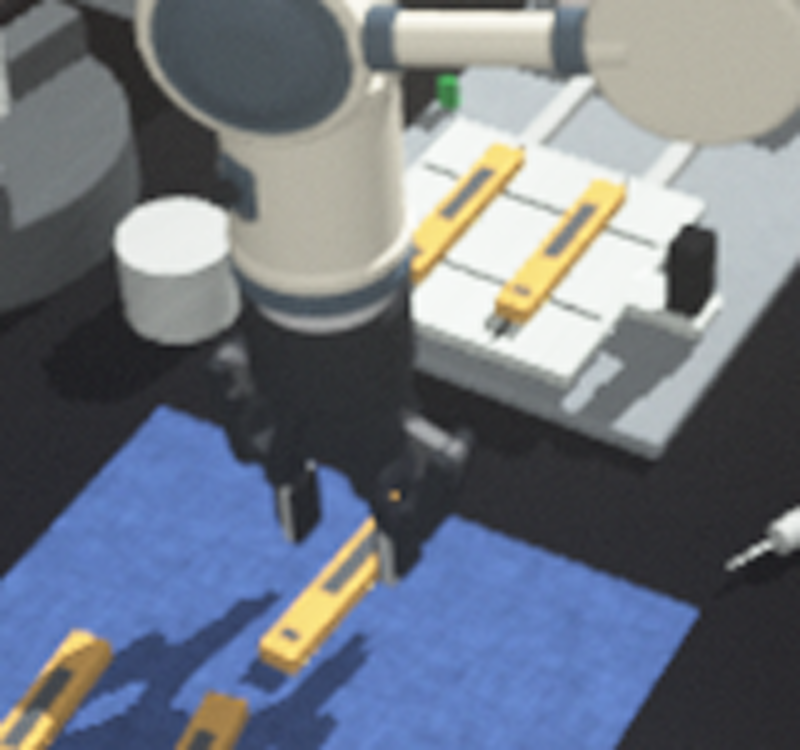

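Both placed bars lie well. Continue down (37→15) and grip.

>>> {"name": "servo_tool", "arguments": {"xyz": [[0,0,0.04],[0,0,0.015],[0,0,0],[0,0,0]], "rotation": [[0,0,0],[0,0,0],[0,0,0],[0,0,0]]}}

```text
time: 22.88
tcp_pos: [506.9, 201.2, 14.6]
tcp_rot: [2.246, 2.196, 0.002]
wrist_force: [0.1, -0.2, 0.2]
grip_width: 46.9
```

>>> {"name": "servo_tool", "arguments": {"xyz": [[0,0,0],[0,0,0],[0,0,0],[0,0,0],[0,0,0],[0,0,0]], "rotation": [[0,0,0],[0,0,0],[0,0,0],[0,0,0],[0,0,0],[0,0,0]], "gripper": 0.1}}

```text
time: 23.38
tcp_pos: [507.1, 201.4, 14.8]
tcp_rot: [2.246, 2.196, 0.003]
wrist_force: [-0.9, 0.4, 5.7]
grip_width: 18.3
```

>>> {"name": "servo_tool", "arguments": {"xyz": [[0,0,-0.04],[0,0,-0.06],[0,0,-0.08],[0,0,-0.06],[0,0,0]], "rotation": [[0,0,0],[0,0,0],[0,0,0],[0,0,0],[0,0,0]]}}

```text
time: 23.8
tcp_pos: [508.7, 201.9, 115.5]
tcp_rot: [2.243, 2.193, 0.013]
wrist_force: [-0.3, 0.5, -0.4]
grip_width: 18.2
```

>>> {"name": "servo_tool", "arguments": {"xyz": [[-0.0836,0.0164,0],[-0.0836,0.0164,0],[-0.0836,0.0164,0],[-0.0836,0.0164,0],[-0.0836,0.0164,0],[-0.0836,0.0164,0],[-0.0836,0.0164,0],[-0.0836,0.0164,0]], "rotation": [[0,0,0],[0,0,0],[0,0,0],[0,0,0],[0,0,0],[0,0,0],[0,0,0],[0,0,0]]}}

```text
time: 24.47
tcp_pos: [552.1, -69.1, 107.6]
tcp_rot: [-2.245, -2.195, 0.002]
wrist_force: [-0.2, -0.8, -1.5]
grip_width: 18.5
```

>>> {"name": "servo_tool", "arguments": {"xyz": [[0,0,0],[0,0,0],[0,0,0],[0,0,0],[0,0,0],[0,0,0],[0,0,0],[0,0,0]], "rotation": [[0,0,0.0188],[0,0,0.0188],[0,0,0.0188],[0,0,0.0188],[0,0,0.0188],[0,0,0.0188],[0,0,0.0188],[0,0,0.0188]]}}

```text
time: 25.13
tcp_pos: [552.1, -67.4, 107.4]
tcp_rot: [-3.001, -0.924, 0.003]
wrist_force: [0.3, 0.2, -2.5]
grip_width: 18.1
```

>>> {"name": "servo_tool", "arguments": {"xyz": [[0,0,0],[0,0,0],[0,0,0],[0,0,0],[0,0,0],[0,0,0],[0,0,0]], "rotation": [[0,0,0.0188],[0,0,0.0188],[0,0,0.0188],[0,0,0.0188],[0,0,0.0188],[0,0,0],[0,0,0]]}}

```text
time: 25.72
tcp_pos: [552.3, -67.4, 108.0]
tcp_rot: [-3.141, -0.025, 0.003]
wrist_force: [-0.2, -0.2, -1.1]
grip_width: 17.9
```

```bash
python3 - <<'E'
from h import *
q,e=shot('side','s12',220,80,380,230,5)
p,d=capture('top')
s,R=tool();x=R.as_matrix()[:,0]
print(s['tcp_pos'],np.degrees(np.arctan2(x[1],x[0])),s['grip_width'])
for b in bars(p,z=16,roi=(185,120,300,240)): print([np.round(v,1) for v in b])
E
```

```text
[552.46689814 -67.4633386  108.48901639] 0.9098791646767175 18.455541608472885
[np.float64(411.0), np.float64(343.0), np.float64(114.3), np.float64(20.1), np.float64(81.8), array([214.3, 209.3])]
[np.float64(484.9), np.float64(318.4), np.float64(114.6), np.float64(21.6), np.float64(-78.8), array([224. , 184.8])]
[np.float64(583.3), np.float64(347.7), np.float64(112.4), np.float64(20.2), np.float64(-84.4), array([215.7, 152.7])]
```

View pics/s12.png

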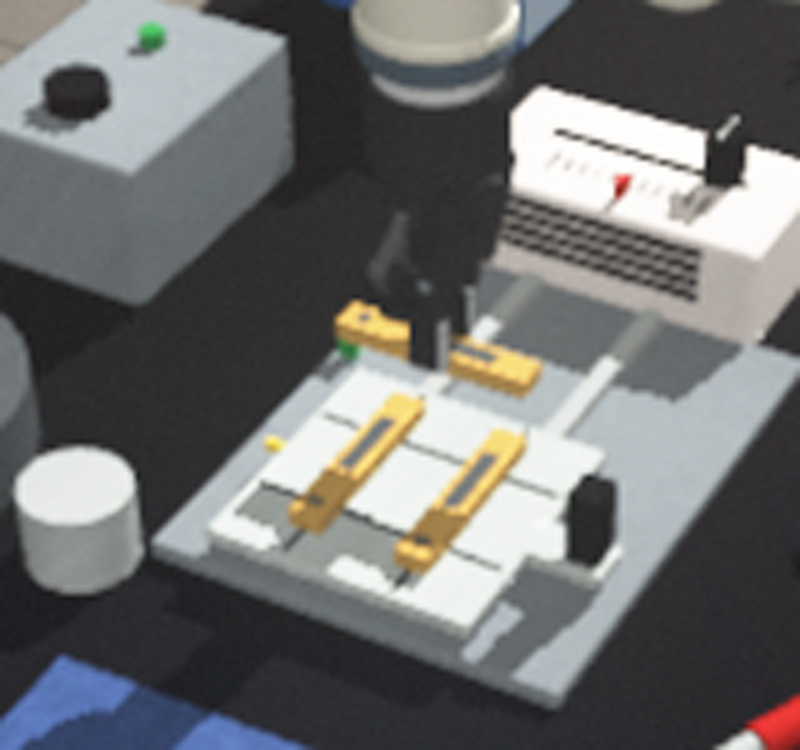

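>>> {"name": "servo_tool", "arguments": {"xyz": [[0,0,0.06],[0,0,0.045],[0,0,0.014],[0,0,0],[0,0,0]], "rotation": [[0,0,0],[0,0,0],[0,0,0],[0,0,0],[0,0,0]]}}

```text
time: 26.23
tcp_pos: [552.7, -67.5, 61.9]
tcp_rot: [-3.141, -0.021, 0.001]
wrist_force: [-0.6, 0.0, -0.9]
grip_width: 18.0
```

>>> {"name": "servo_tool", "arguments": {"xyz": [[0,0,0.005],[0,0,0.005],[0,0,0.0],[0,0,0]], "rotation": [[0,0,0],[0,0,0],[0,0,0],[0,0,0]]}}

```text
time: 26.57
tcp_pos: [553.0, -67.6, 58.2]
tcp_rot: [3.141, 0.02, 0.001]
wrist_force: [-0.0, -0.4, -2.4]
grip_width: 17.9
```

>>> {"name": "servo_tool", "arguments": {"xyz": [[0,0,0.005],[0,0,0.003],[0,0,0.0],[0,0,0]], "rotation": [[0,0,0],[0,0,0],[0,0,0],[0,0,0]]}}

```text
time: 26.9
tcp_pos: [552.9, -67.5, 54.7]
tcp_rot: [3.141, 0.02, 0.001]
wrist_force: [0.5, -0.4, 0.9]
grip_width: 18.1
```

>>> {"name": "servo_tool", "arguments": {"xyz": [[0,0,0],[0,0,0],[0,0,0],[0,0,0],[0,0,-0.03],[0,0,-0.08],[0,0,-0.08],[0,0,-0.04]], "rotation": [[0,0,0],[0,0,0],[0,0,0],[0,0,0],[0,0,0],[0,0,0],[0,0,0],[0,0,0]], "gripper": 0.55}}

```text
time: 27.57
tcp_pos: [554.0, -67.7, 151.9]
tcp_rot: [3.14, 0.02, 0.009]
wrist_force: [-0.4, 0.6, 1.4]
grip_width: 47.0
```

>>> {"name": "servo_tool", "arguments": {"xyz": [[0,0,0],[0,0,0],[0,0,0],[0,0,0],[0,0,0],[0,0,0],[0,0,0],[0,0,0]], "rotation": [[0,0,-0.0188],[0,0,-0.0188],[0,0,-0.0188],[0,0,-0.0188],[0,0,-0.0188],[0,0,-0.0188],[0,0,-0.0188],[0,0,-0.0188]]}}

```text
time: 28.23
tcp_pos: [552.9, -67.5, 147.7]
tcp_rot: [2.783, 1.455, 0.001]
wrist_force: [0.1, -0.1, -0.5]
grip_width: 47.1
```

>>> {"name": "servo_tool", "arguments": {"xyz": [[0,0,0],[0,0,0],[0,0,0],[0,0,0],[0,0,0],[0,0,0],[0,0,0]], "rotation": [[0,0,-0.0188],[0,0,-0.0188],[0,0,-0.0188],[0,0,-0.0188],[0,0,-0.0188],[0,0,-0.0188],[0,0,0]]}}

```text
time: 28.82
tcp_pos: [552.9, -67.5, 147.6]
tcp_rot: [2.107, 2.329, 0.001]
wrist_force: [0.1, 0.5, 0.0]
grip_width: 46.9
```

```bash
cat > mv.py <<'E'
import sys
from h import *
s,R=tool();x=R.as_matrix()[:,0]
print(s['tcp_pos'],np.degrees(np.arctan2(x[1],x[0])),s['grip_width'])
if len(sys.argv)>3:
    t=np.array([float(a) for a in sys.argv[1:4]])
    print('shares',(R.inv().apply(t-s['tcp_pos'])/400).round(4))
E
python3 mv.py 583.6 349 145; python3 - <<'E'
from h import *
p,d=capture('top')
for b in bars(p,z=16,roi=(185,120,300,240)): print([np.round(v,1) for v in b])
E
```

```text
[552.93744962 -67.54706715 147.58596308] 95.71836969742994 46.923912640352185
shares [1.0285 0.18   0.0064]
[np.float64(411.2), np.float64(343.9), np.float64(116.1), np.float64(20.1), np.float64(81.8), array([214.2, 209.3])]
[np.float64(484.7), np.float64(319.2), np.float64(116.2), np.float64(21.6), np.float64(-78.8), array([223.5, 184.9])]
[np.float64(583.7), np.float64(349.1), np.float64(115.1), np.float64(21.3), np.float64(-84.4), array([215.5, 152.7])]
```

>>> {"name": "servo_tool", "arguments": {"xyz": [[0.0857,0.015,0],[0.0857,0.015,0],[0.0857,0.015,0],[0.0857,0.015,0],[0.0857,0.015,0],[0.0857,0.015,0],[0.0857,0.015,0],[0.0857,0.015,0]], "rotation": [[0,0,0],[0,0,0],[0,0,0],[0,0,0],[0,0,0],[0,0,0],[0,0,0],[0,0,0]]}}

```text
time: 29.53
tcp_pos: [574.3, 211.8, 147.2]
tcp_rot: [2.118, 2.32, 0.001]
wrist_force: [0.6, -0.2, 0.1]
grip_width: 47.1
```

>>> {"name": "servo_tool", "arguments": {"xyz": [[0.0857,0.015,0],[0.0857,0.015,0],[0.0857,0.015,0],[0.0857,0.015,0],[0,0,0.09],[0,0,0.09],[0,0,0.09],[0,0,0]], "rotation": [[0,0,0],[0,0,0],[0,0,0],[0,0,0],[0,0,0],[0,0,0],[0,0,0],[0,0,0]]}}

```text
time: 30.2
tcp_pos: [580.7, 346.9, 28.7]
tcp_rot: [-2.113, -2.318, 0.022]
wrist_force: [-1.7, -0.3, -3.1]
grip_width: 47.3
```

```bash
python3 - <<'E'
from h import *
q,e=shot('side','s13',180,120,340,280,4.5)
E
python3 mv.py 583.7 349.1 14.8
```

```text
[582.16564389 347.46003752  33.02399867] 95.3238836906079 47.061343491310815
shares [0.0039 0.0046 0.0455]
```

View pics/s13.png

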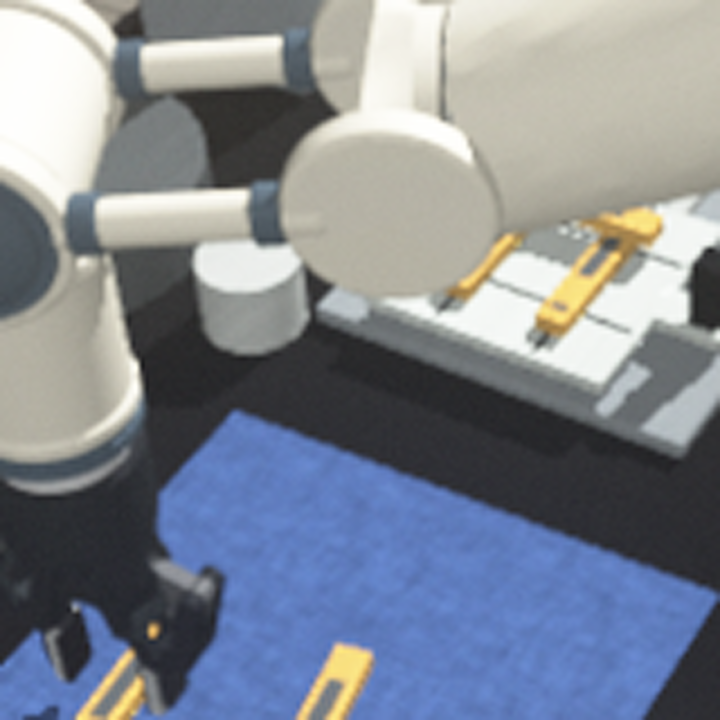

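>>> {"name": "servo_tool", "arguments": {"xyz": [[0.001,0.002,0.03],[0,0,0.013],[0,0,0],[0,0,0]], "rotation": [[0,0,0],[0,0,0],[0,0,0],[0,0,0]]}}

```text
time: 30.58
tcp_pos: [586.8, 349.5, 23.2]
tcp_rot: [2.113, 2.324, 0.004]
wrist_force: [-0.4, 0.3, -0.4]
grip_width: 47.2
```

>>> {"name": "servo_tool", "arguments": {"xyz": [[0,0,0],[0,0,0],[0,0,0],[0,0,0],[0,0,0],[0,0,0]], "rotation": [[0,0,0],[0,0,0],[0,0,0],[0,0,0],[0,0,0],[0,0,0]], "gripper": 0.1}}

```text
time: 31.08
tcp_pos: [586.5, 349.6, 23.0]
tcp_rot: [2.112, 2.324, 0.003]
wrist_force: [-0.6, 0.0, 5.6]
grip_width: 15.2
```

```bash
python3 mv.py 552.6 -1.4 110
```

```text
[586.51117554 349.58510363  22.98429253] 95.47270223423823 15.217666821613514
shares [-0.8652 -0.1677 -0.2185]
```

>>> {"name": "servo_tool", "arguments": {"xyz": [[0,0,0],[0,0,0],[0,0,0],[0,0,0],[0,0,0]], "rotation": [[0,0,0],[0,0,0],[0,0,0],[0,0,0],[0,0,0]], "gripper": 0.55}}

```text
time: 31.5
tcp_pos: [585.8, 349.2, 20.9]
tcp_rot: [-2.113, -2.325, 0.001]
wrist_force: [-0.2, -0.3, 0.3]
grip_width: 47.1
```

>>> {"name": "servo_tool", "arguments": {"xyz": [[0,-0.006,0],[0,0,0.018],[0,0,0],[0,0,0]], "rotation": [[0,0,0],[0,0,0],[0,0,0],[0,0,0]]}}

```text
time: 31.83
tcp_pos: [583.0, 348.8, 13.0]
tcp_rot: [-2.112, -2.325, 0.003]
wrist_force: [0.1, 0.0, -0.3]
grip_width: 46.5
```

```bash
python3 - <<'E'
from h import *
q,e=shot('side','s14',140,200,300,320,5)
E
python3 mv.py 583.7 349.1 14.8
```

```text
[583.21576618 348.9058492   13.40991545] 95.47795757754936 46.97575074012817
shares [ 0.0004  0.0012 -0.0035]
```

View pics/s14.png

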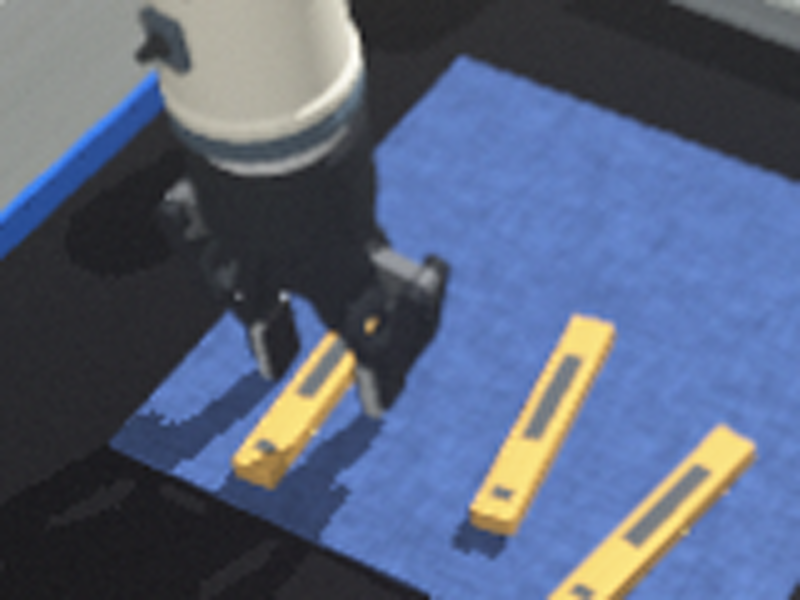

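>>> {"name": "servo_tool", "arguments": {"xyz": [[0,0,0],[0,0,0],[0,0,0],[0,0,0],[0,0,0],[0,0,0]], "rotation": [[0,0,0],[0,0,0],[0,0,0],[0,0,0],[0,0,0],[0,0,0]], "gripper": 0.1}}

```text
time: 32.38
tcp_pos: [583.9, 349.2, 14.7]
tcp_rot: [2.113, 2.325, 0.002]
wrist_force: [0.5, -0.1, 3.4]
grip_width: 18.0
```

```bash
python3 mv.py 552.6 -1.4 110
```

```text
[583.90111216 349.24334747  14.74679426] 95.47527465707748 17.9583320882873
shares [-0.865  -0.1613 -0.2387]
```

>>> {"name": "servo_tool", "arguments": {"xyz": [[0,0,-0.04],[0,0,-0.07],[0,0,-0.08],[0,0,-0.05],[0,0,0],[-0.0865,-0.0161,0],[-0.0865,-0.0161,0],[-0.0865,-0.0161,0]], "rotation": [[0,0,0],[0,0,0],[0,0,0],[0,0,0],[0,0,0],[0,0,0],[0,0,0],[0,0,0]]}}

```text
time: 33.05
tcp_pos: [572.9, 242.9, 107.3]
tcp_rot: [-2.11, -2.326, 0.005]
wrist_force: [1.4, -1.3, -1.8]
grip_width: 18.3
```

>>> {"name": "servo_tool", "arguments": {"xyz": [[-0.0865,-0.0161,0],[-0.0865,-0.0161,0],[-0.0865,-0.0161,0],[-0.0865,-0.0161,0],[-0.0865,-0.0161,0],[-0.0865,-0.0161,0],[-0.0865,-0.0161,0],[0,0,0]], "rotation": [[0,0,0],[0,0,0],[0,0,0],[0,0,0],[0,0,0],[0,0,0],[0,0,0],[0,0,0]]}}

```text
time: 33.72
tcp_pos: [550.9, -7.3, 107.8]
tcp_rot: [-2.119, -2.319, 0.007]
wrist_force: [1.1, -0.4, -2.4]
grip_width: 18.4
```

>>> {"name": "servo_tool", "arguments": {"xyz": [[0,0,0],[0,0,0],[0,0,0],[0,0,0],[0,0,0],[0,0,0],[0,0,0],[0,0,0]], "rotation": [[0,0,0.0188],[0,0,0.0188],[0,0,0.0188],[0,0,0.0188],[0,0,0.0188],[0,0,0.0188],[0,0,0.0188],[0,0,0.0188]]}}

```text
time: 34.38
tcp_pos: [551.6, -1.0, 107.9]
tcp_rot: [-2.941, -1.1, 0.004]
wrist_force: [0.4, -0.1, -1.2]
grip_width: 17.4
```

>>> {"name": "servo_tool", "arguments": {"xyz": [[0,0,0],[0,0,0],[0,0,0],[0,0,0],[0,0,0],[0,0,0],[0,0,0]], "rotation": [[0,0,0.0188],[0,0,0.0188],[0,0,0.0188],[0,0,0.0188],[0,0,0.0188],[0,0,0.0188],[0,0,0]]}}

```text
time: 34.97
tcp_pos: [551.6, -1.0, 108.0]
tcp_rot: [-3.141, -0.014, 0.005]
wrist_force: [0.5, 0.2, -1.3]
grip_width: 18.0
```

```bash
python3 - <<'E'
from h import *
q,e=shot('side','s15',220,80,380,230,5)
E
python3 mv.py 552.6 -1.4 55
```

```text
[551.74881109  -1.06227224 108.26226035] 0.8648335899602362 18.17698207675695
shares [0.0025 0.0009 0.1331]
```

View pics/s15.png

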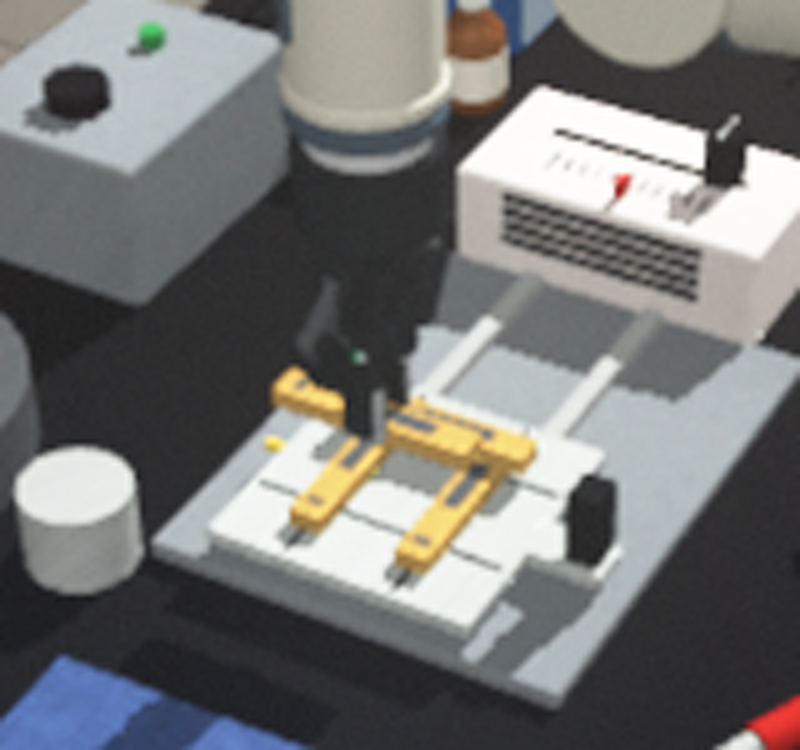

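>>> {"name": "servo_tool", "arguments": {"xyz": [[0.002,0,0.06],[0,0,0.045],[0,0,0.014],[0,0,0.005],[0,0,0],[0,0,0],[0,0,0]], "rotation": [[0,0,0],[0,0,0],[0,0,0],[0,0,0],[0,0,0],[0,0,0],[0,0,0]]}}

```text
time: 35.6
tcp_pos: [554.1, -1.5, 62.0]
tcp_rot: [3.141, 0.021, 0.004]
wrist_force: [0.3, -0.1, -1.8]
grip_width: 18.2
```

>>> {"name": "servo_tool", "arguments": {"xyz": [[0,0,0.005],[0,0,0.004],[0,0,0.0],[0,0,0]], "rotation": [[0,0,0],[0,0,0],[0,0,0],[0,0,0]]}}

```text
time: 35.93
tcp_pos: [553.2, -1.5, 56.9]
tcp_rot: [3.142, 0.02, -0.0]
wrist_force: [-0.0, -0.1, -1.8]
grip_width: 18.0
```

>>> {"name": "servo_tool", "arguments": {"xyz": [[0,0,0.005],[0,0,0.0],[0,0,0]], "rotation": [[0,0,0],[0,0,0],[0,0,0]]}}

```text
time: 36.18
tcp_pos: [553.2, -1.5, 54.8]
tcp_rot: [3.142, 0.02, -0.0]
wrist_force: [-0.7, -0.5, -2.5]
grip_width: 18.1
```

>>> {"name": "servo_tool", "arguments": {"xyz": [[0,0,0.002],[0,0,0.0],[0,0,0]], "rotation": [[0,0,0],[0,0,0],[0,0,0]]}}

```text
time: 36.43
tcp_pos: [553.3, -1.5, 54.7]
tcp_rot: [3.142, 0.02, 0.0]
wrist_force: [-1.8, 0.7, 3.2]
grip_width: 17.7
```

>>> {"name": "servo_tool", "arguments": {"xyz": [[0,0,0],[0,0,0],[0,0,0],[0,0,0],[0,0,-0.03],[0,0,-0.08],[0,0,-0.08],[0,0,-0.04]], "rotation": [[0,0,0],[0,0,0],[0,0,0],[0,0,0],[0,0,0],[0,0,0],[0,0,0],[0,0,0]], "gripper": 0.55}}

```text
time: 37.1
tcp_pos: [554.5, -1.6, 151.4]
tcp_rot: [3.141, 0.02, 0.009]
wrist_force: [0.5, 0.0, 0.9]
grip_width: 46.9
```

>>> {"name": "servo_tool", "arguments": {"xyz": [[0,0,0],[0,0,0],[0,0,0],[0,0,0],[0,0,0],[0,0,0],[0,0,0],[0,0,0]], "rotation": [[0,0,-0.019],[0,0,-0.019],[0,0,-0.019],[0,0,-0.019],[0,0,-0.019],[0,0,-0.019],[0,0,-0.019],[0,0,-0.019]]}}

```text
time: 37.77
tcp_pos: [553.4, -1.5, 147.2]
tcp_rot: [2.776, 1.469, 0.001]
wrist_force: [-0.3, 0.3, -1.1]
grip_width: 47.1
```

>>> {"name": "servo_tool", "arguments": {"xyz": [[0,0,0],[0,0,0],[0,0,0],[0,0,0],[0,0,0],[0,0,0],[0,0,0]], "rotation": [[0,0,-0.0188],[0,0,-0.0188],[0,0,-0.0188],[0,0,-0.0188],[0,0,-0.0188],[0,0,-0.0188],[0,0,-0.0125]]}}

```text
time: 38.35
tcp_pos: [553.4, -1.5, 147.2]
tcp_rot: [2.0, 2.422, 0.001]
wrist_force: [-0.1, -0.2, 0.8]
grip_width: 46.9
```

```bash
python3 - <<'E'
from h import *
p,d=capture('top')
for b in bars(p,z=16,roi=(185,120,300,240)): print([np.round(v,1) for v in b])
q,e=shot('side','s16',220,80,380,230,5)
E
python3 mv.py 484.7 319.2 140
```

```text
[np.float64(411.2), np.float64(343.9), np.float64(116.1), np.float64(20.1), np.float64(81.8), array([214.2, 209.3])]
[np.float64(484.7), np.float64(319.2), np.float64(116.2), np.float64(21.6), np.float64(-78.8), array([223.5, 184.9])]
[553.44429808  -1.49586585 147.04568761] 100.59377339121806 47.035165569499284
shares [ 0.8197 -0.0216  0.0174]
```

View pics/s16.png

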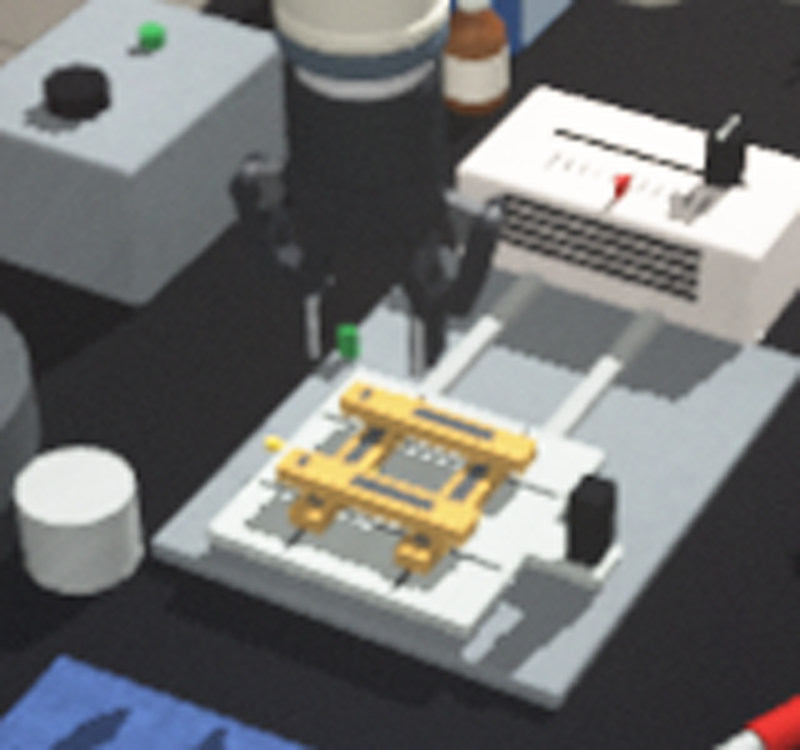

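>>> {"name": "servo_tool", "arguments": {"xyz": [[0.082,-0.0022,0],[0.082,-0.0022,0],[0.082,-0.0022,0],[0.082,-0.0022,0],[0.082,-0.0022,0],[0.082,-0.0022,0],[0.082,-0.0022,0],[0.082,-0.0022,0]], "rotation": [[0,0,0],[0,0,0],[0,0,0],[0,0,0],[0,0,0],[0,0,0],[0,0,0],[0,0,0]]}}

```text
time: 39.12
tcp_pos: [497.8, 256.8, 146.9]
tcp_rot: [2.011, 2.413, 0.001]
wrist_force: [0.8, -0.0, -1.0]
grip_width: 46.8
```

>>> {"name": "servo_tool", "arguments": {"xyz": [[0.082,-0.0022,0],[0.082,-0.0022,0],[0,0,0.08],[0,0,0.09],[0,0,0.09],[0,0,0],[0,0,0],[0,0,0]], "rotation": [[0,0,0],[0,0,0],[0,0,0],[0,0,0],[0,0,0],[0,0,0],[0,0,0],[0,0,0]]}}

```text
time: 39.78
tcp_pos: [485.6, 319.8, 44.6]
tcp_rot: [2.009, 2.414, 0.004]
wrist_force: [1.0, 0.6, 1.3]
grip_width: 47.0
```

```bash
python3 - <<'E'
from h import *
q,e=shot('side','s17',170,200,310,310,5)
E
python3 mv.py 484.7 319.2 14.5
```

```text
[486.19902091 320.11665423  45.64532964] 100.48220284555188 46.85549112171567
shares [-0.0017 -0.0045  0.0778]
```

View pics/s17.png

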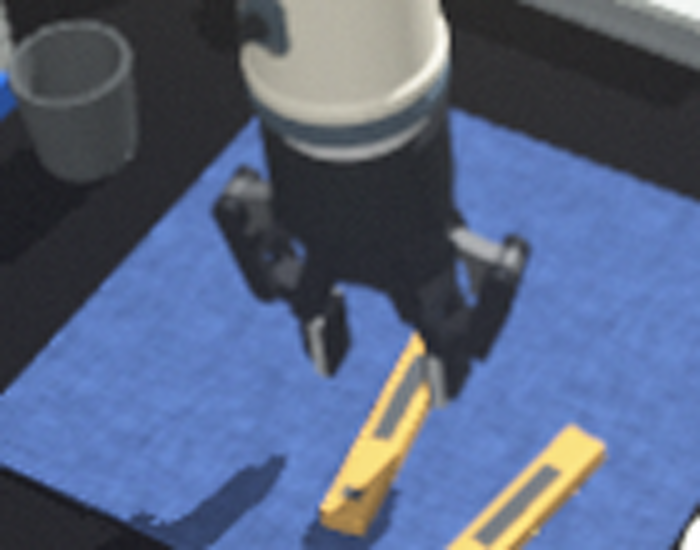

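>>> {"name": "servo_tool", "arguments": {"xyz": [[0,-0.003,0.04],[0,0,0.036],[0,0,0],[0,0,0],[0,0,0]], "rotation": [[0,0,-0.001],[0,0,0],[0,0,0],[0,0,0],[0,0,0]]}}

```text
time: 40.25
tcp_pos: [484.6, 319.7, 14.3]
tcp_rot: [2.0, 2.421, 0.005]
wrist_force: [0.3, 0.4, 0.0]
grip_width: 47.1
```

>>> {"name": "servo_tool", "arguments": {"xyz": [[0,0,0],[0,0,0],[0,0,0],[0,0,0],[0,0,0],[0,0,0]], "rotation": [[0,0,0],[0,0,0],[0,0,0],[0,0,0],[0,0,0],[0,0,0]], "gripper": 0.1}}

```text
time: 40.75
tcp_pos: [484.2, 319.6, 13.5]
tcp_rot: [2.0, 2.422, 0.004]
wrist_force: [-1.1, -0.4, 5.5]
grip_width: 18.4
```

```bash
python3 mv.py 586 -34.4 120
```

```text
[484.24674541 319.64287588  13.49956182] 100.9071490954881 18.386690835818985
shares [-0.917   0.083  -0.2669]
```

>>> {"name": "servo_tool", "arguments": {"xyz": [[0,0,-0.04],[0,0,-0.07],[0,0,-0.09],[0,0,-0.06],[0,0,0],[-0.0917,0.0083,0],[-0.0917,0.0083,0],[-0.0917,0.0083,0]], "rotation": [[0,0,0],[0,0,0],[0,0,0],[0,0,0],[0,0,0],[0,0,0],[0,0,0],[0,0,0]]}}

```text
time: 41.42
tcp_pos: [513.4, 212.1, 114.3]
tcp_rot: [-1.997, -2.424, 0.003]
wrist_force: [0.3, -0.7, -1.1]
grip_width: 18.4
```

>>> {"name": "servo_tool", "arguments": {"xyz": [[-0.0917,0.0083,0],[-0.0917,0.0083,0],[-0.0917,0.0083,0],[-0.0917,0.0083,0],[-0.0917,0.0083,0],[-0.0917,0.0083,0],[-0.0917,0.0083,0],[0,0,0]], "rotation": [[0,0,0],[0,0,0],[0,0,0],[0,0,0],[0,0,0],[0,0,0],[0,0,0],[0,0,0.0142]]}}

```text
time: 42.08
tcp_pos: [585.7, -41.2, 113.9]
tcp_rot: [2.111, 2.325, -0.006]
wrist_force: [-0.0, 1.4, -1.3]
grip_width: 18.5
```

>>> {"name": "servo_tool", "arguments": {"xyz": [[0,0,0],[0,0,0],[0,0,0]], "rotation": [[0,0,0.0142],[0,0,0],[0,0,0]]}}

```text
time: 42.33
tcp_pos: [584.9, -34.8, 114.4]
tcp_rot: [-2.204, -2.236, 0.002]
wrist_force: [-0.0, -0.1, -1.5]
grip_width: 18.1
```

```bash
python3 - <<'E'
from h import *
q,e=shot('side','s18',220,80,380,230,5)
E
python3 mv.py 586 -34.4 65.5
```

```text
[584.98086185 -34.45221523 114.72284851] 90.86480411987611 18.027931827593655
shares [1.000e-04 2.700e-03 1.231e-01]
```

View pics/s18.png

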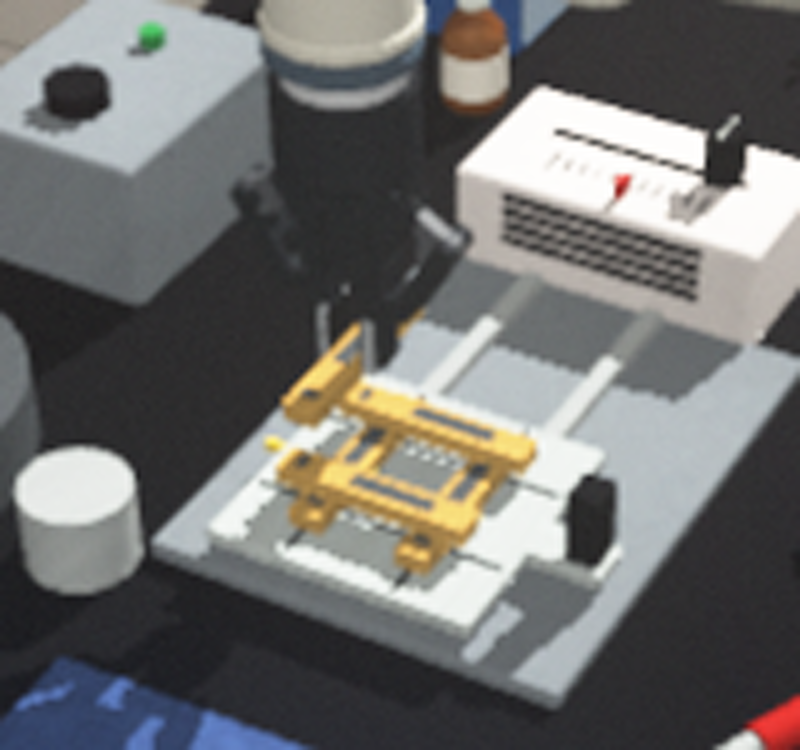

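>>> {"name": "servo_tool", "arguments": {"xyz": [[0,0.002,0.05],[0,0,0.04],[0,0,0.02],[0,0,0.0],[0,0,0],[0,0,0],[0,0,0]], "rotation": [[0,0,0],[0,0,0],[0,0,0],[0,0,0],[0,0,0],[0,0,0],[0,0,0]]}}

```text
time: 42.97
tcp_pos: [587.0, -34.7, 73.2]
tcp_rot: [2.206, 2.234, 0.002]
wrist_force: [-1.1, -0.4, -1.5]
grip_width: 18.1
```

>>> {"name": "servo_tool", "arguments": {"xyz": [[0,0,0.004],[0,0,0.004],[0,0,0.004],[0,0,0],[0,0,0]], "rotation": [[0,0,0],[0,0,0],[0,0,0],[0,0,0],[0,0,0]]}}

```text
time: 43.38
tcp_pos: [586.1, -34.7, 66.7]
tcp_rot: [-2.208, -2.235, 0.0]
wrist_force: [0.2, -0.3, -1.2]
grip_width: 18.4
```

>>> {"name": "servo_tool", "arguments": {"xyz": [[0,0,0.003],[0,0,0.0],[0,0,0]], "rotation": [[0,0,0],[0,0,0],[0,0,0]]}}

```text
time: 43.63
tcp_pos: [586.2, -34.8, 65.6]
tcp_rot: [-2.208, -2.235, 0.0]
wrist_force: [-1.1, -0.3, -1.7]
grip_width: 18.0
```

>>> {"name": "servo_tool", "arguments": {"xyz": [[0,0,0.002],[0,0,0.0],[0,0,0]], "rotation": [[0,0,0],[0,0,0],[0,0,0]]}}

```text
time: 43.88
tcp_pos: [586.3, -34.7, 65.5]
tcp_rot: [2.208, 2.235, 0.0]
wrist_force: [-2.5, 0.1, 3.1]
grip_width: 18.1
```

>>> {"name": "servo_tool", "arguments": {"xyz": [[0,0,0],[0,0,0],[0,0,0],[0,0,0],[0,0,-0.03],[0,0,-0.08],[0,0,-0.08],[0,0,0]], "rotation": [[0,0,0],[0,0,0],[0,0,0],[0,0,0],[0,0,0],[0,0,0],[0,0,0],[0,0,0.0125]], "gripper": 0.55}}

```text
time: 44.55
tcp_pos: [589.1, -35.1, 150.1]
tcp_rot: [2.287, 2.14, 0.012]
wrist_force: [2.0, 0.2, 1.1]
grip_width: 47.0
```

>>> {"name": "servo_tool", "arguments": {"xyz": [[0,0,0],[0,0,0]], "rotation": [[0,0,0.0125],[0,0,0]]}}

```text
time: 44.72
tcp_pos: [586.8, -34.8, 143.0]
tcp_rot: [2.378, 2.05, 0.003]
wrist_force: [0.1, -1.4, 0.6]
grip_width: 47.3
```

```bash
python3 - <<'E'
from h import *
p,d=capture('top')
for b in bars(p,z=16,roi=(185,120,300,240)): print([np.round(v,1) for v in b])
q,e=shot('side','s19',220,80,380,230,5)
E
python3 mv.py 411.2 343.9 140
```

```text
[np.float64(411.2), np.float64(343.9), np.float64(116.1), np.float64(20.1), np.float64(81.8), array([214.2, 209.3])]
[586.20538803 -34.71523817 141.27873258] 81.82888492036376 47.012306549961274
shares [ 0.8747 -0.5676  0.0031]
```

View pics/s19.png

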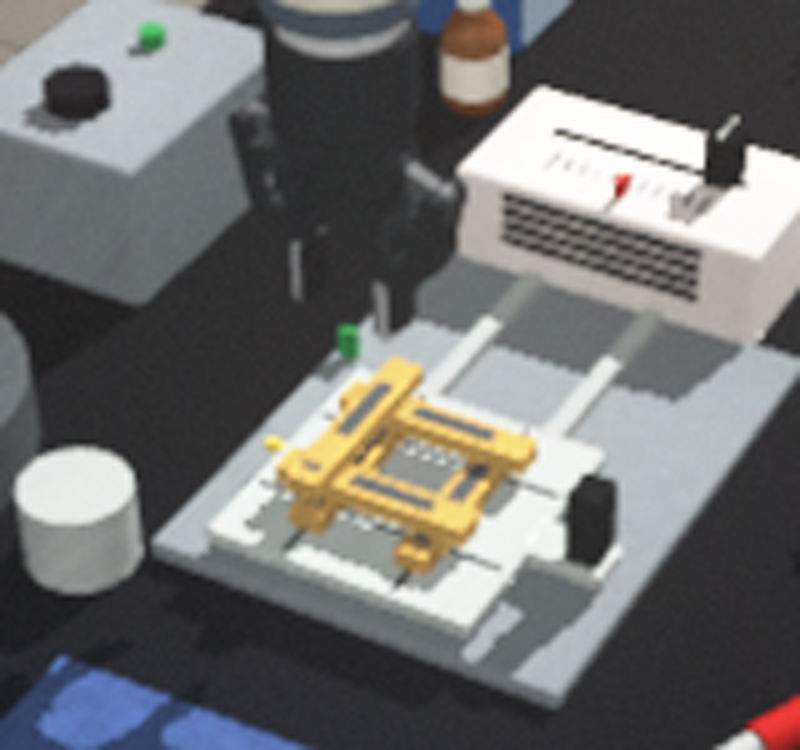

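Good. 12 rows to the last bar.

>>> {"name": "servo_tool", "arguments": {"xyz": [[0.073,-0.0473,0],[0.073,-0.0473,0],[0.073,-0.0473,0],[0.073,-0.0473,0],[0.073,-0.0473,0],[0.073,-0.0473,0],[0.073,-0.0473,0],[0.073,-0.0473,0]], "rotation": [[0,0,0],[0,0,0],[0,0,0],[0,0,0],[0,0,0],[0,0,0],[0,0,0],[0,0,0]]}}

```text
time: 45.48
tcp_pos: [469.0, 219.5, 140.6]
tcp_rot: [-2.374, -2.057, 0.001]
wrist_force: [0.8, -0.1, -0.1]
grip_width: 46.7
```

>>> {"name": "servo_tool", "arguments": {"xyz": [[0.073,-0.0473,0],[0.073,-0.0473,0],[0.073,-0.0473,0],[0.073,-0.0473,0],[0,0,0.08],[0,0,0.09],[0,0,0.08],[0,0,0]], "rotation": [[0,0,0],[0,0,0],[0,0,0],[0,0,0],[0,0,0],[0,0,0],[0,0,0],[0,0,0]]}}

```text
time: 46.15
tcp_pos: [408.0, 342.2, 32.8]
tcp_rot: [-2.373, -2.057, 0.021]
wrist_force: [-1.4, -1.4, -1.6]
grip_width: 47.1
```

>>> {"name": "servo_tool", "arguments": {"xyz": [[0,0,0],[0,0,0],[0,0,0]], "rotation": [[0,0,0],[0,0,0],[0,0,0]]}}

```text
time: 46.4
tcp_pos: [413.7, 345.7, 44.0]
tcp_rot: [2.376, 2.055, 0.007]
wrist_force: [1.0, -0.7, 0.6]
grip_width: 47.3
```

```bash
python3 - <<'E'
from h import *
q,e=shot('side','s20',190,210,330,330,5)
E
python3 mv.py 411.2 343.9 14.5
```

```text
[413.71500226 345.64780426  44.00228747] 81.69024126519044 46.94386661271303
shares [-0.0055 -0.0058  0.0737]
```

View pics/s20.png

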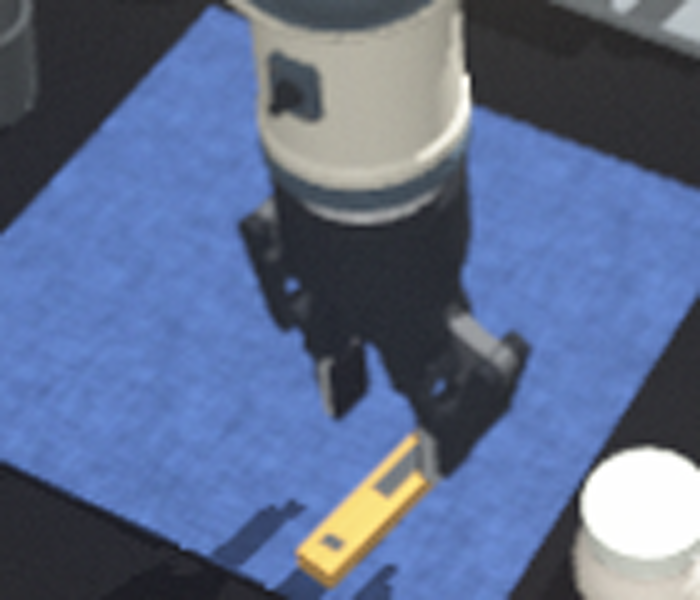

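>>> {"name": "servo_tool", "arguments": {"xyz": [[-0.002,-0.004,0.04],[0,0,0.032],[0,0,0],[0,0,0],[0,0,0]], "rotation": [[0,0,0],[0,0,0],[0,0,0],[0,0,0],[0,0,0]]}}

```text
time: 46.87
tcp_pos: [410.8, 344.4, 12.8]
tcp_rot: [2.377, 2.055, 0.001]
wrist_force: [0.0, 0.6, 0.9]
grip_width: 47.0
```

>>> {"name": "servo_tool", "arguments": {"xyz": [[0,0,-0.004],[0,0,0]], "rotation": [[0,0,0],[0,0,0]]}}

```text
time: 47.03
tcp_pos: [411.1, 344.6, 14.9]
tcp_rot: [2.377, 2.055, 0.003]
wrist_force: [0.9, -0.7, -0.6]
grip_width: 46.9
```

>>> {"name": "servo_tool", "arguments": {"xyz": [[0,0,0],[0,0,0],[0,0,0],[0,0,0],[0,0,0],[0,0,0]], "rotation": [[0,0,0],[0,0,0],[0,0,0],[0,0,0],[0,0,0],[0,0,0]], "gripper": 0.1}}

```text
time: 47.53
tcp_pos: [410.8, 344.5, 14.3]
tcp_rot: [2.376, 2.055, 0.002]
wrist_force: [0.1, -0.6, 4.8]
grip_width: 18.2
```

```bash
python3 mv.py 520 -34.4 120
```

```text
[410.82803963 344.46124937  14.31141883] 81.68875201348476 18.17026933283941
shares [-0.8976  0.4072 -0.2645]
```

>>> {"name": "servo_tool", "arguments": {"xyz": [[0,0,-0.04],[0,0,-0.07],[0,0,-0.09],[0,0,-0.06],[0,0,0],[-0.0816,0.037,0],[-0.0816,0.037,0],[-0.0816,0.037,0]], "rotation": [[0,0,0],[0,0,0],[0,0,0],[0,0,0],[0,0,0],[0,0,0],[0,0,0],[0,0,0]]}}

```text
time: 48.2
tcp_pos: [439.5, 239.8, 115.7]
tcp_rot: [-2.374, -2.057, 0.004]
wrist_force: [1.4, -0.3, -1.9]
grip_width: 17.9
```

>>> {"name": "servo_tool", "arguments": {"xyz": [[-0.0816,0.037,0],[-0.0816,0.037,0],[-0.0816,0.037,0],[-0.0816,0.037,0],[-0.0816,0.037,0],[-0.0816,0.037,0],[-0.0816,0.037,0],[-0.0816,0.037,0]], "rotation": [[0,0,0],[0,0,0],[0,0,0],[0,0,0],[0,0,0],[0,0,0],[0,0,0],[0,0,0]]}}

```text
time: 48.87
tcp_pos: [519.0, -36.2, 115.7]
tcp_rot: [-2.375, -2.053, 0.003]
wrist_force: [1.2, 0.2, -1.8]
grip_width: 18.6
```

>>> {"name": "servo_tool", "arguments": {"xyz": [[0,0,0],[0,0,0],[0,0,0],[0,0,0]], "rotation": [[0,0,-0.0125],[0,0,-0.0125],[0,0,0],[0,0,0]]}}

```text
time: 49.2
tcp_pos: [519.0, -34.5, 116.0]
tcp_rot: [-2.209, -2.23, 0.002]
wrist_force: [-0.5, 0.1, -2.6]
grip_width: 18.5
```

```bash
python3 - <<'E'
from h import *
q,e=shot('side','s21',220,80,380,230,5)
E
python3 mv.py 520 -34.4 66.3
```

```text
[519.1372737  -34.2674122  116.38737941] 90.5690604564683 18.118842154900516
shares [-0.0004  0.0024  0.1252]
```

View pics/s21.png

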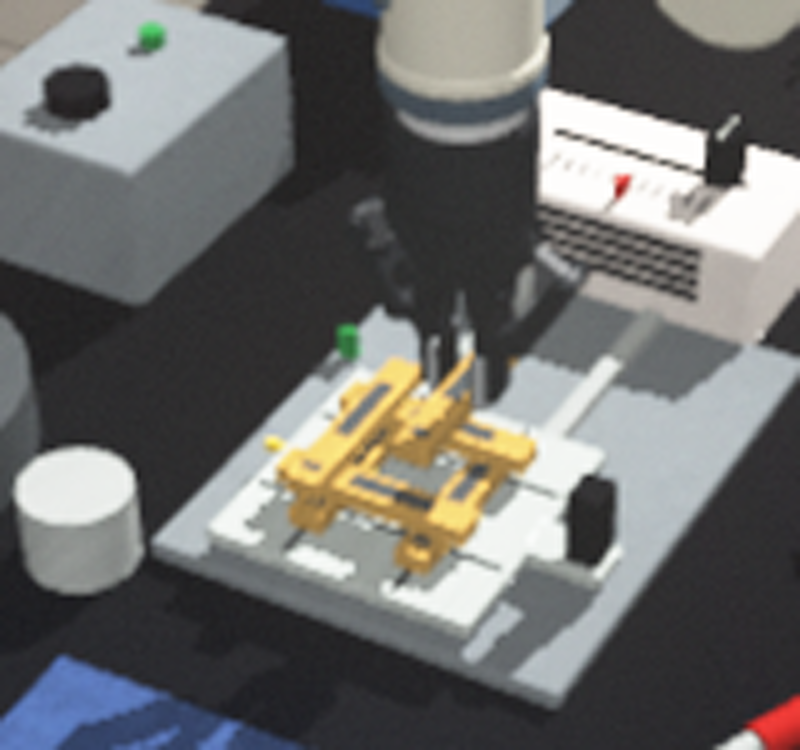

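>>> {"name": "servo_tool", "arguments": {"xyz": [[0,0.001,0.05],[0,0,0.04],[0,0,0.022],[0,0,0.0],[0,0,0],[0,0,0],[0,0,0]], "rotation": [[0,0,0],[0,0,0],[0,0,0],[0,0,0],[0,0,0],[0,0,0],[0,0,0]]}}

```text
time: 49.83
tcp_pos: [520.8, -34.5, 74.3]
tcp_rot: [2.207, 2.233, 0.002]
wrist_force: [-0.7, -0.1, -1.7]
grip_width: 18.2
```

>>> {"name": "servo_tool", "arguments": {"xyz": [[0,0,0.004],[0,0,0.004],[0,0,0.004],[0,0,0],[0,0,0]], "rotation": [[0,0,0],[0,0,0],[0,0,0],[0,0,0],[0,0,0]]}}

```text
time: 50.25
tcp_pos: [520.0, -34.6, 67.9]
tcp_rot: [-2.208, -2.234, 0.0]
wrist_force: [-0.2, 0.3, -1.5]
grip_width: 17.7
```

>>> {"name": "servo_tool", "arguments": {"xyz": [[0,0,0.004],[0,0,0.001],[0,0,0],[0,0,0]], "rotation": [[0,0,0],[0,0,0],[0,0,0],[0,0,0]]}}

```text
time: 50.58
tcp_pos: [520.2, -34.6, 66.3]
tcp_rot: [2.208, 2.234, 0.0]
wrist_force: [-0.6, 0.7, 0.3]
grip_width: 18.2
```

>>> {"name": "servo_tool", "arguments": {"xyz": [[0,0,0],[0,0,0],[0,0,0],[0,0,0],[0,0,-0.03],[0,0,-0.08],[0,0,-0.08],[0,0,-0.06]], "rotation": [[0,0,0],[0,0,0],[0,0,0],[0,0,0],[0,0,0],[0,0,0],[0,0,0],[0,0,0]], "gripper": 0.55}}

```text
time: 51.25
tcp_pos: [520.5, -34.6, 169.8]
tcp_rot: [2.206, 2.233, 0.003]
wrist_force: [0.0, -0.3, -0.7]
grip_width: 47.4
```

>>> {"name": "servo_tool", "arguments": {"xyz": [[0,-0.06,0],[0,-0.07,0],[0,-0.063,0],[0,0,0],[0,0,0],[0,0,0],[0,0,0],[0,0,0]], "rotation": [[0,0,0],[0,0,0],[0,0,0],[0,0,0.019],[0,0,0.019],[0,0,0.019],[0,0,0.019],[0,0,0.019]]}}

```text
time: 51.92
tcp_pos: [442.9, -35.5, 167.4]
tcp_rot: [2.771, 1.478, 0.002]
wrist_force: [-0.7, -0.0, -0.4]
grip_width: 46.9
```

>>> {"name": "servo_tool", "arguments": {"xyz": [[0,0,0],[0,0,0],[0,0,0],[0,0,0],[0,0,0],[0,0,0],[0,0,0],[0,0,0]], "rotation": [[0,0,0.019],[0,0,0.019],[0,0,0.019],[0,0,0.019],[0,0,0.019],[0,0,0.019],[0,0,0.019],[0,0,0.019]]}}

```text
time: 52.58
tcp_pos: [443.0, -35.5, 167.3]
tcp_rot: [3.141, 0.039, 0.002]
wrist_force: [0.7, 0.6, -0.7]
grip_width: 46.7
```

```bash
python3 - <<'E'
from h import *
q,e=shot('side','s22',220,80,380,230,5)
p,e=shot('top','t22',310,120,470,215,5)
E
python3 mv.py 443.4 -33.5 66
```

```text
[443.01138255 -35.50534876 167.14273118] 1.69669720792605 46.74344648703681
shares [ 0.0008 -0.005   0.2529]
```

View pics/s22.png

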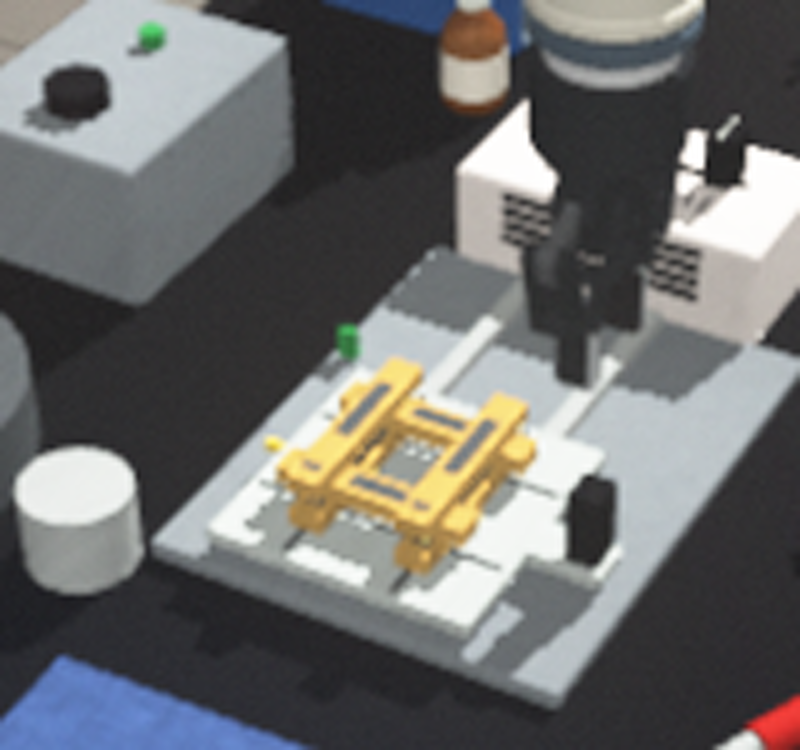

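View pics/t22.png

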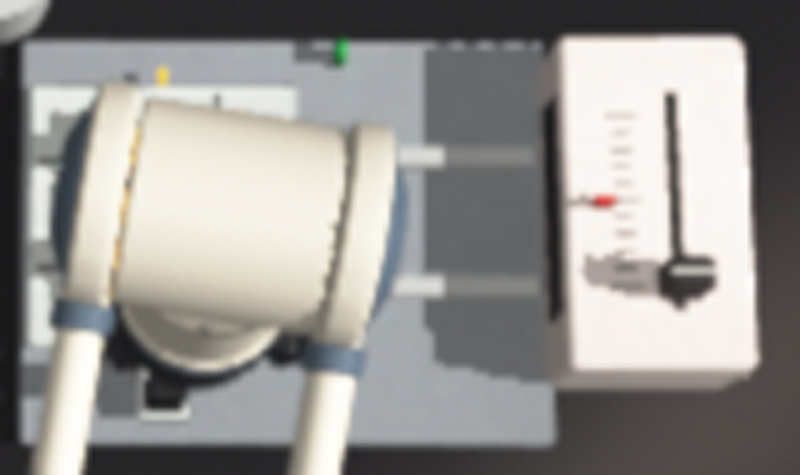

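>>> {"name": "servo_tool", "arguments": {"xyz": [[0.001,-0.005,0.06],[0,0,0.08],[0,0,0.08],[0,0,0.03],[0,0,0],[0,0,0],[0,0,0]], "rotation": [[0,0,0.003],[0,0,0],[0,0,0],[0,0,0],[0,0,0],[0,0,0],[0,0,0]]}}

```text
time: 53.27
tcp_pos: [444.5, -33.6, 68.5]
tcp_rot: [3.141, 0.021, 0.005]
wrist_force: [0.4, -0.5, -0.3]
grip_width: 47.0
```

```bash
cat > meas.py <<'E'
from h import *
from scipy import ndimage
def cent(p,lo,hi,roi):
    h=cv2.cvtColor(p,cv2.COLOR_RGB2HSV)[roi[1]:roi[3],roi[0]:roi[2]]
    m=cv2.inRange(h,lo,hi)>0
    w=m*1.0
    lab,n=ndimage.label(m)
    if n==0: return None,0
    k=np.argmax(ndimage.sum(m,lab,range(1,n+1)))+1
    yy,xx=np.nonzero(lab==k); return np.array([xx.mean()+roi[0],yy.mean()+roi[1]]),len(xx)
th=0.0115; ex=np.array([np.cos(th),np.sin(th)]); ey=np.array([-np.sin(th),np.cos(th)])
T=capture('top')[0];S=capture('side')[0]
for n,p,roi in(('top',T,(310,118,425,145)),('side',S,(250,110,330,190))):
    g,a=cent(p,(45,80,40),(85,255,255),roi); y,b=cent(p,(22,150,120),(32,255,255),roi)
    if n=='side': y,b=cent(p,(24,170,150),(32,255,255),(250,140,300,175))
    if g is None or y is None: print(n,g,y);continue
    G=plane(n,[g],25)[0,:2];Y=plane(n,[y],28)[0,:2]
    print(n,'clip',g.round(1),a,G.round(1),'ptr',y.round(1),b,Y.round(1),'dy',round(float((Y-G)@ey),1))
E
python3 meas.py;python3 mv.py 443.4 -33.5 66
```

```text
top clip [377.8 129.4] 15 [ 659.7 -142.9] ptr [342.  134.5] 2 [641.4 -34. ] dy 109.1
side [288.81481481 147.81481481] None
[444.61005545 -33.69551966  68.61349004] 0.724519294478754 46.8235442073776
shares [-0.003  -0.0005  0.0065]
```

>>> {"name": "servo_tool", "arguments": {"xyz": [[0,0,0],[0,0,0],[0,0,0],[0,0,0],[0,0,0],[0,0,0]], "rotation": [[0,0,0],[0,0,0],[0,0,0],[0,0,0],[0,0,0],[0,0,0]], "gripper": 0.15}}

```text
time: 53.87
tcp_pos: [443.9, -33.5, 67.6]
tcp_rot: [3.141, 0.019, 0.003]
wrist_force: [-0.9, 1.6, 5.6]
grip_width: 22.7
```

>>> {"name": "servo_tool", "arguments": {"xyz": [[0,0.002,0],[0,0.004,0],[0,0.006,0],[0,0.008,0],[0,0.01,0],[0,0.01,0],[0,0.01,0],[0,0.01,0]], "rotation": [[0,0,0],[0,0,0],[0,0,0],[0,0,0],[0,0,0],[0,0,0],[0,0,0],[0,0,0]]}}

```text
time: 54.53
tcp_pos: [444.1, -57.1, 67.6]
tcp_rot: [-3.14, -0.02, -0.003]
wrist_force: [-2.2, 2.9, 6.3]
grip_width: 22.4
```

>>> {"name": "servo_tool", "arguments": {"xyz": [[0,0.01,0],[0,0.012,0],[0,0.014,0],[0,0.014,0],[0,0.014,0],[0,0.014,0],[0,0.014,0],[0,0.014,0]], "rotation": [[0,0,0],[0,0,0],[0,0,0],[0,0,0],[0,0,0],[0,0,0],[0,0,0],[0,0,0]]}}

```text
time: 55.2
tcp_pos: [444.4, -99.6, 67.6]
tcp_rot: [-3.141, -0.019, -0.002]
wrist_force: [-2.9, 3.1, 6.6]
grip_width: 22.5
```

>>> {"name": "servo_tool", "arguments": {"xyz": [[0,0.014,0],[0,0.014,0],[0,0.014,0],[0,0.012,0],[0,0.01,0],[0,0.007,0],[0,0.004,0],[0,0.002,0]], "rotation": [[0,0,0],[0,0,0],[0,0,0],[0,0,0],[0,0,0],[0,0,0],[0,0,0],[0,0,0]]}}

```text
time: 55.87
tcp_pos: [444.6, -130.6, 67.6]
tcp_rot: [-3.141, -0.019, -0.001]
wrist_force: [-4.0, 2.8, 8.4]
grip_width: 22.7
```

```bash
python3 - <<'E'
from h import *
q,e=shot('side','s23',240,80,390,210,5)
p,e=shot('top','t23',310,115,470,215,5)
E
python3 meas.py;python3 mv.py
```

```text
top clip [377.7 129.4] 14 [ 659.8 -142.7] ptr [374. 135.] 1 [ 641.  -130.8] dy 12.0
side [288.52173913 147.52173913] None
[ 444.60595395 -130.6940765    67.60507406] 0.6871419706412127 22.82285928189466
```

View pics/s23.png

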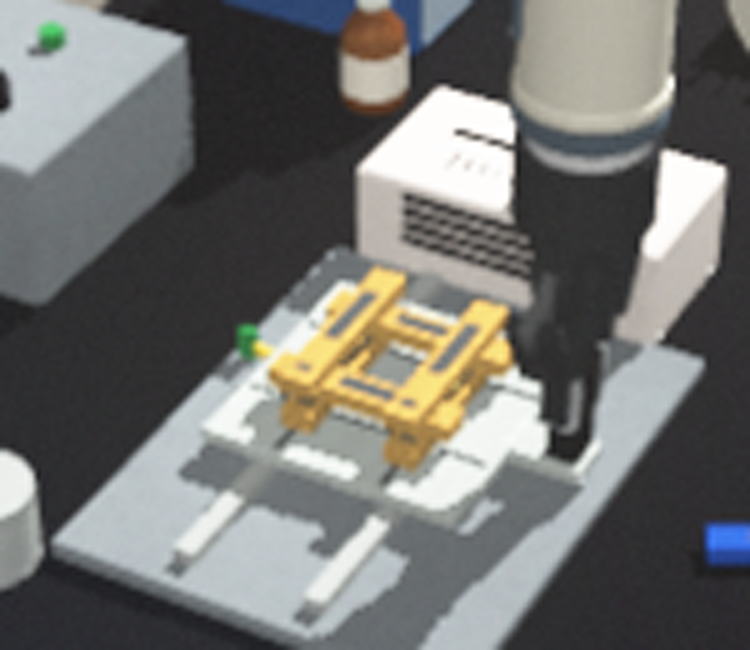

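View pics/t23.png

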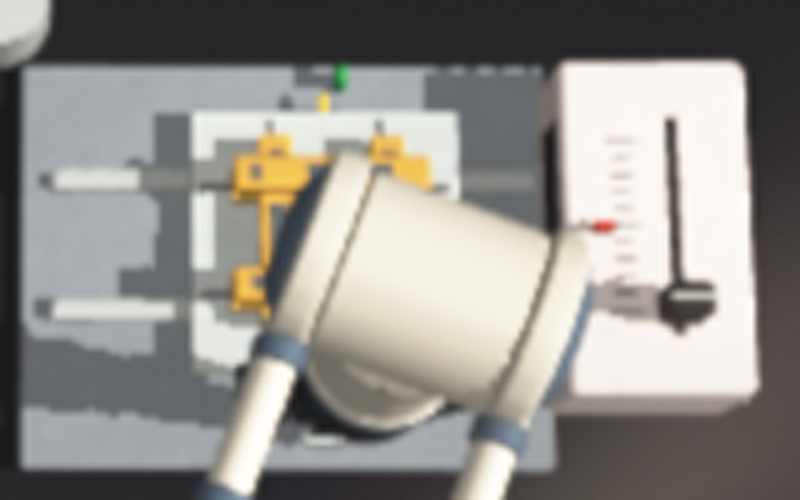

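```bash
cat > m2.py <<'E'
from h import *
def wc(w,roi,t):
    s=w[roi[1]:roi[3],roi[0]:roi[2]].clip(0); s=np.where(s>t,s,0); yy,xx=np.mgrid[roi[1]:roi[3],roi[0]:roi[2]]
    return np.array([(s*xx).sum(),(s*yy).sum()])/s.sum(), int((s>0).sum())
th=0.0115; ey=np.array([-np.sin(th),np.cos(th)])
p=capture('top')[0].astype(float)
Gw=p[...,1]-np.maximum(p[...,0],p[...,2]); Yw=np.minimum(p[...,0],p[...,1])-p[...,2]
g,a=wc(Gw,(365,125,390,134),15); y,b=wc(Yw,(330,132,400,137),40)
G=plane('top',[g],27)[0,:2];Y=plane('top',[y],28)[0,:2]
print('clip',g.round(2),a,G.round(1),'ptr',y.round(2),b,Y.round(1),'dy',round(float((Y-G)@ey),2))
E
python3 m2.py; python3 m2.py
```

```text
clip [377.91 129.74] 16 [ 658. -143.] ptr [374.42 135.06] 6 [ 640.8 -132.1] dy 11.06
clip [377.91 129.74] 16 [ 658. -143.] ptr [374.43 135.07] 6 [ 640.8 -132.1] dy 11.04
```

>>> {"name": "servo_tool", "arguments": {"xyz": [[0,0.003,0],[0,0.005,0],[0,0.006,0],[0,0.006,0],[0,0.004,0],[0,0.002,0],[0,0,0],[0,0,0]], "rotation": [[0,0,0],[0,0,0],[0,0,0],[0,0,0],[0,0,0],[0,0,0],[0,0,0],[0,0,0]]}}

```text
time: 56.83
tcp_pos: [444.7, -141.1, 67.6]
tcp_rot: [3.141, 0.019, 0.001]
wrist_force: [-3.5, 1.7, 7.0]
grip_width: 22.6
```

```bash
python3 m2.py; python3 mv.py; python3 - <<'E'
from h import *
q,e=shot('side','s24',260,120,340,190,8)
p,e=shot('top','t24',340,115,420,165,8)
E
```

```text
clip [377.91 129.77] 16 [ 657.9 -143. ] ptr [377.55 134.64] 8 [ 642.3 -141.6] dy 1.58
[ 444.71542773 -141.0450719    67.63563467] 0.6855289791995229 22.74350478347224
```

View pics/s24.png

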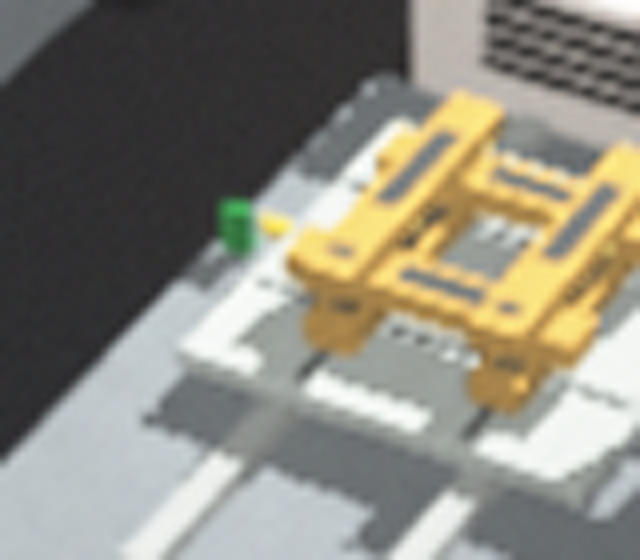

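View pics/t24.png

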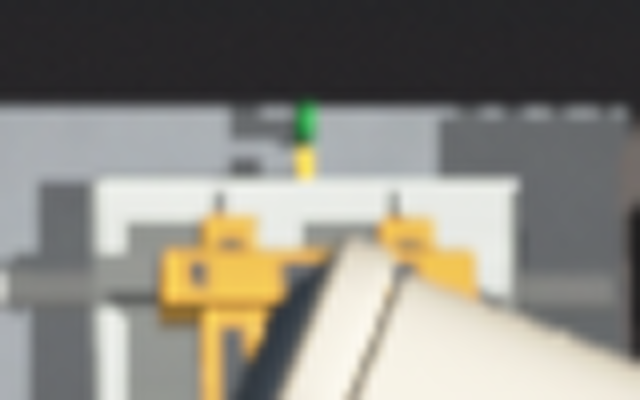

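```bash
python3 - <<'E'
from h import *
th=0.0115; ey=np.array([-np.sin(th),np.cos(th)])
P=plane('side',[(293.5,147.9),(289.7,144.9)],28);Q=plane('side',[(289.7,145.6)],32)
print(P,Q,[v[:2]@ey for v in (P[0],Q[0])])
for X in ([658,-143,32],[658,-143,12],[642,-143,27]): print(proj('side',X),proj('top',X))
E
```

```text
[[ 642.32893211 -139.90821672   28.        ]
 [ 659.60704617 -147.04970009   28.        ]] [[ 654.94434549 -139.60617122   32.        ]] [np.float64(-147.28558529088235), np.float64(-147.12863382450757)]
[[289.40650694 144.68715745]] [[378.11659197 129.24908516]]
[[289.64652265 150.13366444]] [[377.31611699 131.18274385]]
[[294.14866334 147.64661368]] [[377.97230265 134.82568612]]
```

>>> {"name": "servo_tool", "arguments": {"xyz": [[0,0.001,0],[0,0,0],[0,0,0],[0,0,0],[0,0,0],[0,0,-0.04],[0,0,-0.08],[0,0,-0.08]], "rotation": [[0,0,0],[0,0,0],[0,0,0],[0,0,0],[0,0,0],[0,0,0],[0,0,0],[0,0,0]], "gripper": 0.5}}

```text
time: 57.65
tcp_pos: [443.5, -141.1, 145.4]
tcp_rot: [-3.14, -0.019, 0.006]
wrist_force: [0.4, -0.0, 0.5]
grip_width: 42.6
```

>>> {"name": "servo_tool", "arguments": {"xyz": [[0,0,-0.06],[0,0,0],[0,0,0],[0,0,0],[0,0,0],[0,0,0],[0,0,0],[0,0,0]], "rotation": [[0,0,0],[0,0,-0.019],[0,0,-0.019],[0,0,-0.019],[0,0,-0.019],[0,0,-0.019],[0,0,-0.019],[0,0,-0.019]]}}

```text
time: 58.32
tcp_pos: [444.5, -141.4, 169.9]
tcp_rot: [-2.86, -1.301, 0.0]
wrist_force: [-1.0, 1.0, -1.1]
grip_width: 42.5
```

>>> {"name": "servo_tool", "arguments": {"xyz": [[0,0,0],[0,0,0],[0,0,0],[0,0,0],[0,0,0],[0,0,0],[0,0,0],[0,0,0]], "rotation": [[0,0,-0.019],[0,0,-0.019],[0,0,-0.019],[0,0,-0.019],[0,0,-0.019],[0,0,-0.022],[0,0,0],[0,0,0]]}}

```text
time: 58.98
tcp_pos: [444.5, -141.5, 169.9]
tcp_rot: [-2.227, -2.216, 0.0]
wrist_force: [-0.6, 0.2, 0.5]
grip_width: 42.9
```

```bash
python3 m2.py; python3 mv.py 505 -328.6 185; python3 - <<'E'
from h import *
q,e=shot('side','s25',240,80,400,210,5)
p,e=shot('top','t25',310,115,470,215,5)
E
```

```text
clip [377.91 129.77] 16 [ 657.9 -143. ] ptr [377.55 134.64] 8 [ 642.3 -141.6] dy 1.57
[ 444.53953376 -141.47605215  170.02392175] 89.70292646979651 42.46439488397179
shares [-0.467   0.1536 -0.0375]
```

View pics/s25.png

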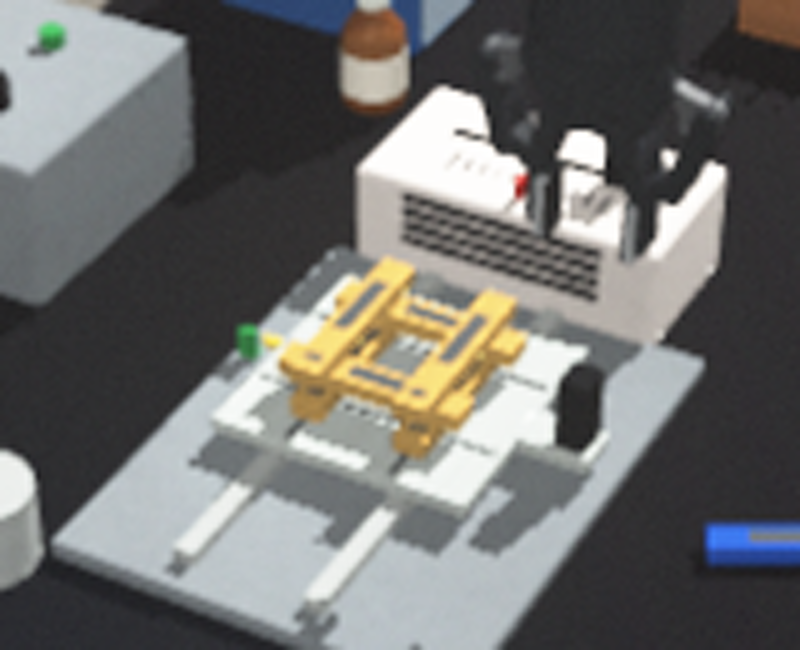

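View pics/t25.png

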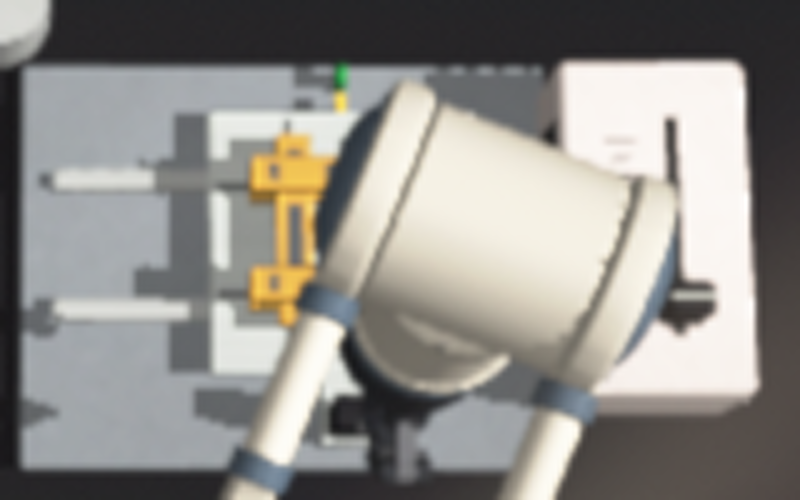

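>>> {"name": "servo_tool", "arguments": {"xyz": [[-0.078,0.0256,0],[-0.078,0.0256,0],[-0.078,0.0256,0],[-0.078,0.0256,0],[-0.078,0.0256,0],[-0.078,0.0256,0],[0,0,0],[0,0,0]], "rotation": [[0,0,0],[0,0,0],[0,0,0],[0,0,0],[0,0,0],[0,0,0],[0,0,0],[0,0,0]]}}

```text
time: 59.8
tcp_pos: [505.5, -329.9, 168.5]
tcp_rot: [-2.225, -2.214, 0.001]
wrist_force: [-0.0, -0.3, -1.1]
grip_width: 42.7
```

```bash
python3 mv.py 504.5 -328.6 105; python3 - <<'E'
from h import *
q,e=shot('side','s26',290,60,400,150,7)
p,e=shot('top','t26',405,115,475,215,6)
print(plane('top',[(448,174)],111),plane('top',[(430.8,160.2)],86))
E
```

```text
[ 505.49202576 -329.93915592  168.5275853 ] 89.71830536659886 42.73001323355143
shares [ 0.0031 -0.0022  0.1588]
[[ 505.20315189 -328.20072941  111.        ]] [[ 550.5831896 -286.8713367   86.       ]]
```

View pics/s26.png

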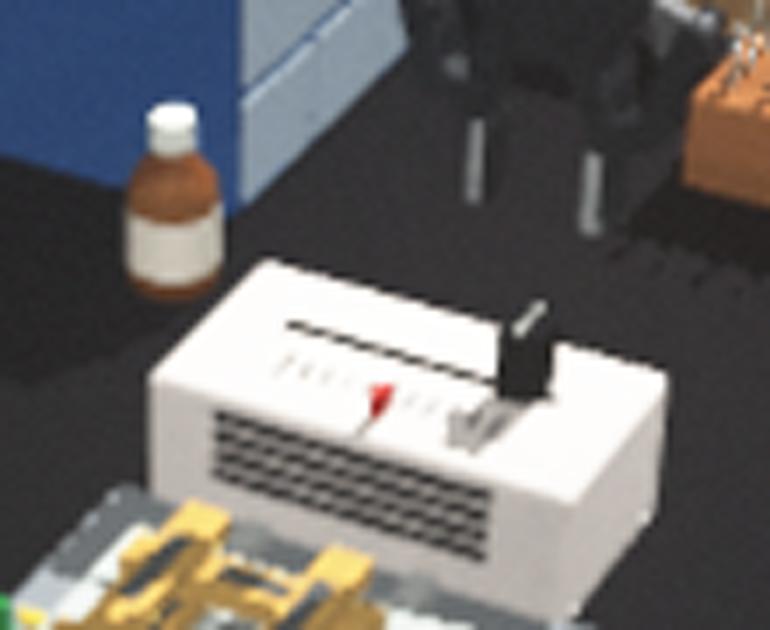

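View pics/t26.png

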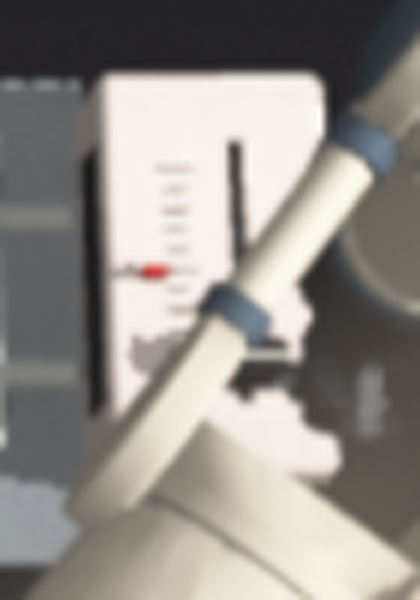

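>>> {"name": "servo_tool", "arguments": {"xyz": [[0.003,-0.002,0.05],[0,0,0.06],[0,0,0.05],[0,0,0],[0,0,0],[0,0,0]], "rotation": [[0,0,0],[0,0,0],[0,0,0],[0,0,0],[0,0,0],[0,0,0]]}}

```text
time: 60.4
tcp_pos: [505.5, -327.2, 108.1]
tcp_rot: [2.22, 2.219, 0.001]
wrist_force: [0.6, -0.4, 0.3]
grip_width: 42.7
```

```bash
python3 mv.py 504.5 -328.6 105; python3 - <<'E'
from h import *
a,b=plane('side',[(365.9,105.3)],111)[0],plane('side',[(344.4,115.4)],87)[0]
print(a,b,(b-a)[:2]@[1,.0115])
E
```

```text
[ 505.51693712 -327.1802959   108.14974981] 89.96559562074667 42.73850175135611
shares [-0.0035 -0.0026  0.0079]
[ 503.1165412  -327.89173527  111.        ] [ 550.23972746 -282.69157119   87.        ] 47.64298814231524
```

>>> {"name": "servo_tool", "arguments": {"xyz": [[0,0,0.007],[0,0,0],[0,0,0]], "rotation": [[0,0,0],[0,0,0],[0,0,0]]}}

```text
time: 60.65
tcp_pos: [505.3, -327.7, 104.4]
tcp_rot: [2.222, 2.219, 0.0]
wrist_force: [1.1, 0.0, 0.4]
grip_width: 42.9
```

>>> {"name": "servo_tool", "arguments": {"xyz": [[0,0,0],[0,0,0],[0,0,0],[0,0,0],[0,0,0],[0,0,0]], "rotation": [[0,0,0],[0,0,0],[0,0,0],[0,0,0],[0,0,0],[0,0,0]], "gripper": 0.1}}

```text
time: 61.15
tcp_pos: [505.4, -327.7, 104.0]
tcp_rot: [2.222, 2.219, 0.001]
wrist_force: [2.0, -0.4, 4.2]
grip_width: 18.4
```

>>> {"name": "servo_tool", "arguments": {"xyz": [[0,0.01,0],[0,0.018,0],[0,0.02,0],[0,0.02,0],[0,0.018,0],[0,0.014,0],[0,0.006,0],[0,0,0]], "rotation": [[0,0,0],[0,0,0],[0,0,0],[0,0,0],[0,0,0],[0,0,0],[0,0,0],[0,0,0]]}}

```text
time: 61.82
tcp_pos: [548.0, -327.4, 104.0]
tcp_rot: [2.222, 2.22, 0.0]
wrist_force: [1.1, 1.8, 4.9]
grip_width: 18.6
```

>>> {"name": "servo_tool", "arguments": {"xyz": [[0,0,0],[0,0,0]], "rotation": [[0,0,0],[0,0,0]]}}

```text
time: 61.98
tcp_pos: [548.0, -327.4, 104.0]
tcp_rot: [2.222, 2.22, 0.001]
wrist_force: [1.6, 1.1, 6.1]
grip_width: 18.5
```

```bash
python3 mv.py; python3 - <<'E'
from h import *
q,e=shot('side','s27',290,60,400,150,7)
E
```

```text
[ 547.95377446 -327.40903217  104.01078922] 89.95626101589605 18.483019206800392
```

View pics/s27.png

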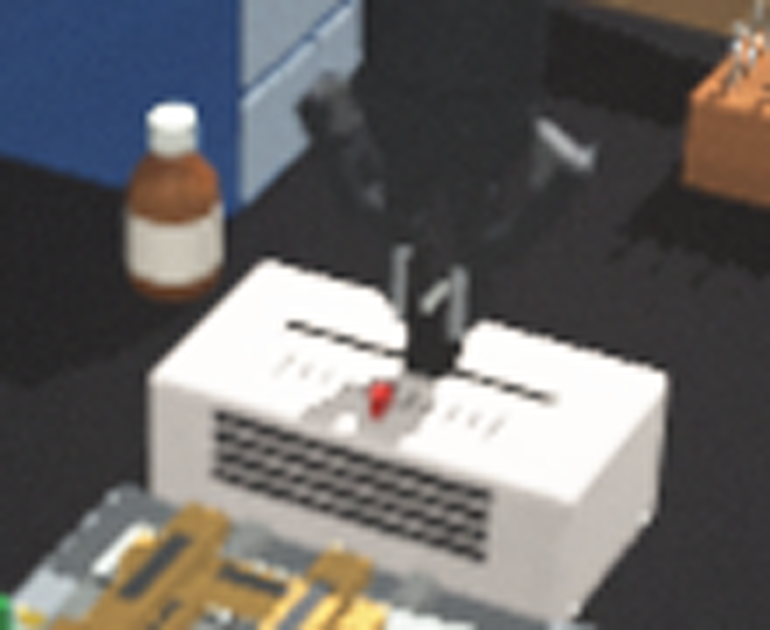

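>>> {"name": "servo_tool", "arguments": {"xyz": [[0,0.003,0],[0,0.004,0],[0,0.002,0],[0,0,0],[0,0,0]], "rotation": [[0,0,0],[0,0,0],[0,0,0],[0,0,0],[0,0,0]]}}

```text
time: 62.45
tcp_pos: [550.9, -327.4, 104.0]
tcp_rot: [-2.222, -2.22, -0.0]
wrist_force: [-0.6, 3.1, 6.0]
grip_width: 18.5
```

>>> {"name": "servo_tool", "arguments": {"xyz": [[0,0,0],[0,0,0],[0,0,0],[0,0,0],[0,0,-0.03],[0,0,-0.07],[0,0,-0.08],[0,0,-0.02]], "rotation": [[0,0,0],[0,0,0],[0,0,0],[0,0,0],[0,0,0],[0,0,0],[0,0,0],[0,0,0]], "gripper": 0.5}}

```text
time: 63.12
tcp_pos: [552.2, -328.5, 190.5]
tcp_rot: [2.217, 2.214, 0.003]
wrist_force: [0.5, -1.1, 1.7]
grip_width: 42.7
```

>>> {"name": "servo_tool", "arguments": {"xyz": [[0,-0.08,0],[0,-0.08,0],[0,-0.08,0],[-0.08,-0.06,0],[-0.08,-0.06,0],[-0.08,-0.06,0],[-0.08,-0.06,0],[-0.05,-0.05,0]], "rotation": [[0,0,0],[0,0,0],[0,0,0],[0,0,0],[0,0,0],[0,0,0],[0,0,0],[0,0,0]]}}

```text
time: 63.78
tcp_pos: [336.6, -477.8, 184.0]
tcp_rot: [2.224, 2.217, -0.002]
wrist_force: [0.6, -0.9, -0.2]
grip_width: 43.1
```

```bash
python3 mv.py; python3 m2.py; python3 - <<'E'
from h import *
q,e=shot('side','s28',240,60,400,210,5)
p,e=shot('top','t28',310,115,470,215,5)
p=p.astype(int)
red=(p[...,0]-np.maximum(p[...,1],p[...,2])>60);red[:,:405]=0;red[:,475:]=0;red[:110]=0;red[215:]=0
yy,xx=np.nonzero(red);print('red',xx.mean(),yy.mean(),len(xx), plane('top',[(xx.mean(),yy.mean())],85))
E
```

```text
[ 336.60368295 -477.79853569  184.02864004] 89.83638665802597 43.10611897214089
clip [377.91 129.76] 16 [ 657.9 -143. ] ptr [377.55 134.65] 8 [ 642.2 -141.6] dy 1.55
red 430.5 159.5 8 [[ 552.88774711 -286.30403788   85.        ]]
```

View pics/s28.png

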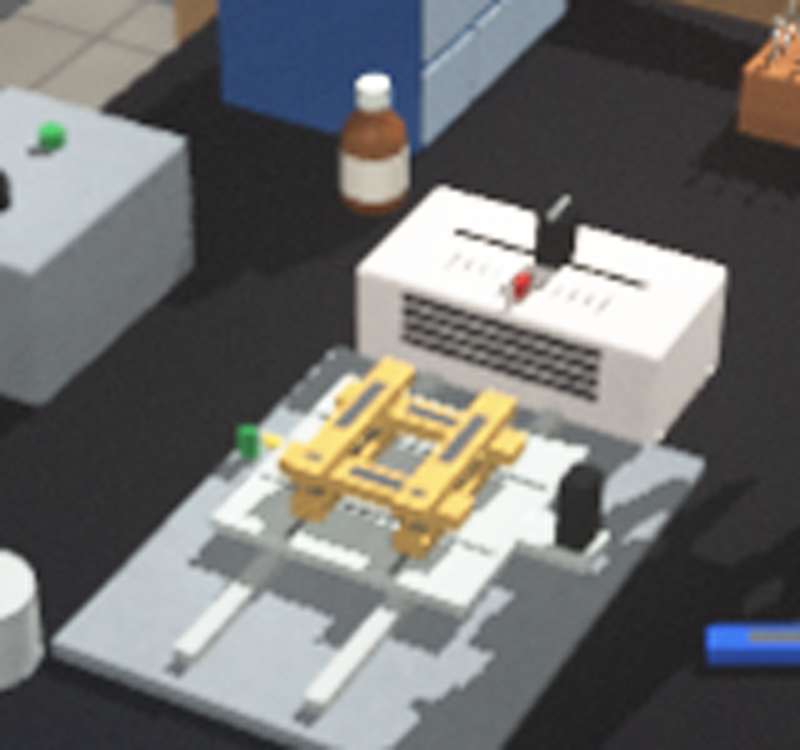

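View pics/t28.png

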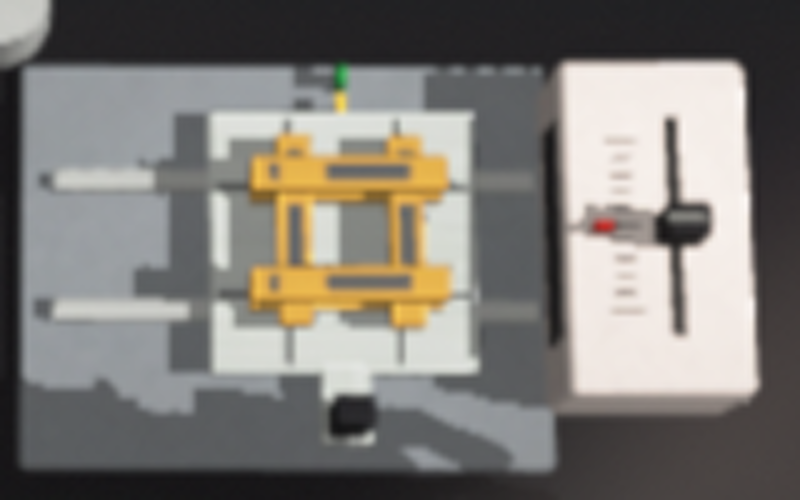

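```bash
python3 - <<'E'
from h import *
q,e=shot('side','s29',330,85,370,130,14)
p,e=shot('top','t29',420,145,460,175,18)
for x in (547,552,557):
    for n,o,k in(('top',(420,145),18),('side',(330,85),14)):
        a=proj(n,[[x-.5,-342,111],[x,-328.5,111],[x+.0,-315,111]]); print(x,n,((a-o+.5)*k).round(0).tolist())
pi=p.astype(int)
print(pi[154:163,440:456].min(2))
E
```

```text
547 top [[591.0, 275.0], [505.0, 270.0], [419.0, 270.0]]
547 side [[353.0, 207.0], [323.0, 236.0], [295.0, 266.0]]
552 top [[590.0, 244.0], [504.0, 240.0], [418.0, 239.0]]
552 side [[332.0, 201.0], [302.0, 230.0], [274.0, 260.0]]
557 top [[589.0, 213.0], [503.0, 209.0], [417.0, 208.0]]
557 side [[311.0, 195.0], [281.0, 224.0], [253.0, 254.0]]
[[233 231 219 160  73 100 172 214 217 217 218 224 232 234 235 235]
 [231 230 212 144  63  78 124 150 151 151 153 178 219 234 235 235]
 [219 219 176 102  54  56  66  71  72  73  74 107 184 232 235 235]
 [169 165 105  74  95 101 101 101 102 102  93  93 169 230 234 234]
 [127  83  48  76 114 121 122 122 122 122 112 105 166 225 233 234]
 [119  53  29  51  76  83  83  84  84  84  82  92 159 224 232 233]
 [119  58  29  31  43  50  50  50  50  51  51  75 163 228 233 233]
 [120  58  28  29  35  40  41  41  42  43  51  94 176 231 234 234]
 [120  62  30  29  31  34  34  35  35  45  83 148 209 232 235 235]]
```

View pics/s29.png

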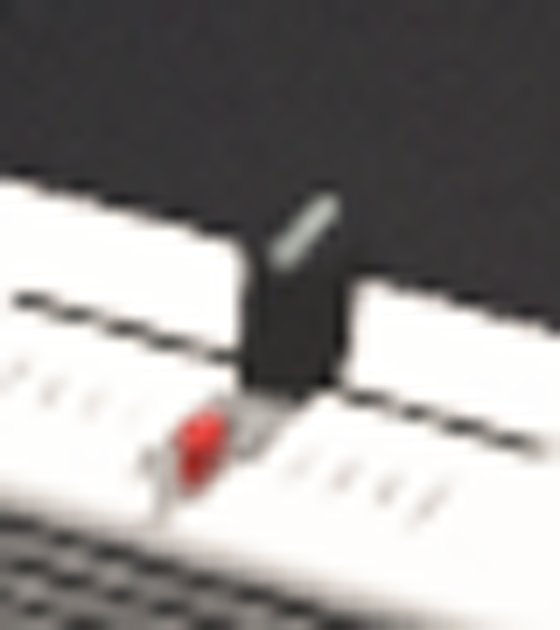

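View pics/t29.png

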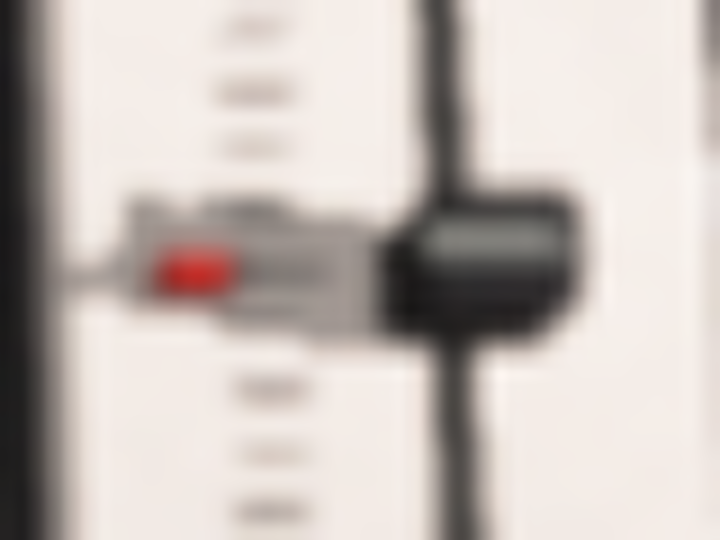

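```bash
python3 - <<'E'
from h import *
for n,o,k in(('top',(420,145),18),('side',(330,85),14)):
    for x in (548,551,554):
        c=np.array([[x+dx,-286+dy,z] for dx in(-3,3) for dy in(-6,6) for z in(75,87)])
        a=(proj(n,c)-o+.5)*k; print(n,x,'min',a.min(0).round(),'max',a.max(0).round(),'c',a.mean(0).round())
E
```

```text
top 548 min [145. 278.] max [238. 333.] c [191. 306.]
top 551 min [145. 260.] max [237. 315.] c [191. 287.]
top 554 min [144. 242.] max [237. 296.] c [190. 269.]
side 548 min [198. 410.] max [250. 493.] c [224. 452.]
side 551 min [185. 406.] max [238. 489.] c [211. 448.]
side 554 min [172. 403.] max [225. 486.] c [199. 444.]
```

```bash
python3 -c "
from h import *
finish_job();print(read_state()['time'])"
```

```text
the job is handed in; nothing more can be done
the job is handed in; nothing more can be done
```

I finished the job and handed it in at about 64 s of the 210 s. No verdict was reported, so what follows rests on my own checks.

**What I did:**
- I slid the fader back to its stop and the tray out to its stop, each confirmed by 15–20 N of push-back.
- I stacked all six bars in three crosswise layers of two. The first and third layers run along the track.
- I then slid the loaded tray to the green clip, set the fader at the red clip and parked the arm clear.

**What went differently on the way:**
- One bar on the mat was knocked about 3 cm aside. I measured it again before picking it up.
- One grasp closed too high, so I opened and repeated it lower.

**Last checks from both cameras:**
- **Bars:** all six lie flat on their lines. I judged this by eye from the last pictures rather than measuring each bar.
- **Tray pointer:** level with the green clip to about 1.5 mm in the top view and under 1 mm in the side view (limit 6 mm).
- **Fader line:** about 2 mm towards the robot from the red clip in both views (limit 5 mm). I left it there rather than grip it again.
- **Everything else:** I never touched the die blank, the bur pot or the look-alikes, but I did not measure them again at the end.

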